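# Clamp a circuit board in the test fixture

## Task

Clamp the circuit board in the test fixture: with the outside of a finger push the open clamp strap round until it is fully home across the board with its notch round the stud, and only then push the raised cam lever all the way down with the fingertips. Only push: do not lift the board or shift it out of its nest, and leave everything else on the bench where it is.

Things in the scene. Friction and masses are not known exactly. Their poses are not given: they have to be found in the camera images.
- fixture: circuit-board test fixture fixed to the bench: grey plinth 150 (x) x 250 (y) x 36 mm high, black top; origin on the bench under its centre. The board lies in the nest at its middle. At y = +85 mm a boss carries the clamp strap; at y = -85 mm a steel stud 10 mm thick carries the cam lever. The strap stands open to the plinth's -x (robot) side.
- strap (a joint): clamp strap, aluminium bar 28 mm wide, underside 58 and top 74 mm above the bench, swinging level about an upright pivot. 0: home, on a hard stop, across the board along the fixture's -y, notch round the stud; positive: open towards the fixture's -x (1.57: along -x). Starts at 1.0 to 1.4. Stays where left; 2 N at 80 mm moves it. Push the side facing away from the stud (-x side at home).
- strap_pivot (a point): the strap's pivot axis at half the strap's height (66 mm above the bench); the pivot bolt's head reaches 80 mm above the bench
- strap_push (a point): point on the strap's centre line at half its height (66 mm above the bench), 80 mm from the pivot; moves with the strap. Two rubber pads hang under the strap, within its width.
- strap_end (a point): free end of the strap, on its centre line at half its height, 192 mm from the pivot; moves with the strap
- cam_lever (a joint): cam lever on top of the stud: flat steel bar 22 mm wide, 10 thick, 97 long from its hinge, whose level axis runs along the fixture's x. It points outwards, away from the strap's pivot (fixture -y). 0: fully down, level, on a hard stop, top face 95 mm above the bench; positive: raised above level. Starts at 0.7 to 0.95. Stays where left; about 5 N down at 45 mm from the hinge moves it.
- lever_hinge (a point): middle of the cam lever's hinge axis, 90 mm above the bench
- lever_end (a point): on the cam lever's upper face at its outer end, 92 mm from the hinge; moves with the lever
- board: green circuit board 90 x 100 mm, 12 mm high with its parts, lying loose in the fixture's nest, underside 36 mm and highest part 48 mm above the bench; origin under its centre
- spool: grey spool, 56 mm across, 42 mm high, origin under its centre; bystander
- heat_sink: finned aluminium block 40 x 50 x 32 mm, origin under its centre; bystander
- jar: small white lidded jar, 48 mm across, 55 mm high, origin under its centre; bystander
- wrench: flat steel wrench 130 mm long lying on the bench, origin on its underside near its middle; bystander
- meter: hand-held black meter 150 x 80 x 38 mm lying on its back, origin under its centre; bystander
- spare_board: second circuit board 90 x 100 x 13 mm lying on the bench, no part of the job, origin under its centre; bystander
- mug: white mug, 76 mm across, 90 mm high, origin under its centre; bystander
There are look-alikes about, which are no part of the job. What is shaped like the board but orange, pink or red is not meant.

How it is judged:
By the outcome, as a careful person would: the job done as asked, in the order asked, and still so for the second after the job is handed in, with the robot touching nothing.
It also fails if it takes over 45 s, if anything falls off the work surface, if the arm or the gripper's body presses on something with over 40 N, if the wrist force passes 120 N, or if a joint passes its speed limit or range.

## Robot

A 6-joint arm with a two-finger parallel gripper is mounted at the origin on the work surface. World frame = base frame: x ahead of the robot, y to its left, z up, the work surface at z = 0. Lengths are in m, angles in degrees, forces in N, time in s.
With the tool pointing down it reaches from about 0.375 to 0.9 m from the base axis. Payload 3.1 kg.
Tool frame: the origin (TCP) lies at the very end of the fingers, on their centre line; the grasp point (between the pads) lies 19 mm behind it (bot.grip_point_offset is the distance from the TCP to the grasp point, in m); z points along the fingers, x is the direction in which the jaws open and shut, and the axes are right-handed (so a half turn about z gives the same grasp; the last joint's range is limited). The gripper opens to 87 mm and grips with 3 to 60 N. Pads are 19 mm wide; open, the fingers measure 117 mm over their backs; the gripper's body (75 mm by 190 mm) begins 51 mm behind the grasp point.
Start: joints at [57.783, 30.224, 82.088, -0, 67.689, -10.227], TCP at [0.234, 0.58, 0.192] pointing down, gripper open.
Joint ranges: [-176.69, 176.69], [-43.24, 126.21], [12.49, 139.97], [-82, 262], [0, 151.66], [-163.58, 163.58]. Speed limits (degrees/s): [159.86, 159.86, 180, 180, 180, 180].

## Interface

Orientations are given as a 3x3 rotation matrix whose columns are the frame's x, y, z axes.
In Python, from rig import bot, capture, recognise, place_of gives the robot as it stands.
- The arm moves only by the tool send_rows, never from a script. Its argument "motion" is a list of rows, each a list of 2 entries, a list of its own where there are three numbers: the shift along the tool's x, y, z in mm, then the turn about the tool's z in rad. A call has exactly 5 rows; each row shifts and turns the pose as measured when the row begins, along the tool's axes as they then stand; what a row does not reach is not made up. A row lasts 1/12 s, in which the tool goes at most 41.7 mm and 7.16 degrees, less where a joint would pass 70% of its speed; a pose out of reach is approached as far as the arm can. A call with a gripper value outside its range is refused whole. "gripper" is the closure, from 0 (fully open) to 1 (shut), set as the call begins (left out, the last holds). The fingers move at their own pace and stop on an object; the grip force is fixed at half the most. Time passes only in rows, so rows that do not move let the fingers close, or fill a call up. It gives the time, the measured TCP pose, the force and the opening at its end, in the units of the state.
- bot.read_state(): the state, without advancing time (a new reading comes with each control period).
- capture(name): name is "side" or "top"; returns a dict with "image" (420x560x3 uint8, blue, green, red), "fx", "fy", "cx", "cy" (pixels), "dist_coeffs" ([k1, k2, p1, p2, k3] as OpenCV has them; the pictures are not rectified), "rvec" (rotation vector, rad) and "tvec" (3), from world to camera coordinates, as OpenCV has them. Camera axes: x right, y down, z forward; pixel columns grow to the right and rows downward; lengths in m; the calibration is good to about 2 mm. A picture is of the moment at which its call begins. There is no depth.
- bot.hand_in(): hands the job in, once; it reports no verdict.
Trained networks look in the newest picture that a camera, given by its name, has taken for a name from the list of things; names that differ only in an ending like _2 or _b are one class to them, and where a whole thing is asked for, a point or a joint stands for the part that bears it (a point fixed in the world has none). Each returns a list of dicts, best first, with "p" (0 to 1); they miss things now and then, are a little off and sometimes report something else, mostly with a low value. They report only what shows in the picture. A call takes as long as a camera call. They do not tell look-alikes from the thing itself.
- recognise(camera, target): "xy" ([column, row] in pixels, amid what is visible of it).
- place_of(camera, target): "xy" ([column, row] in pixels: a listed point, or the origin of a listed thing).
The state is a dict: "time_s": time; "joint_positions": joint angles; "qvel": joint speeds; "tau": joint torques, N m; "position": TCP position; "tcp_rot": TCP orientation; "force": force on the tool from outside, world axes, zero at the start; "moment": the same for the moment, N m; "opening": opening from 0.0 (shut) to 1.0 (fully open).
Only numpy, scipy, OpenCV 4.12 (cv2) and the standard library are available. Lean on these libraries where they do the work, as an engineer would, in place of code of your own. Each camera call takes 0.05 s, during which the arm holds its last target.

## Working session

There is one attempt and no reset: what is moved stays moved. The work goes in short steps, Python scripts to look and compute and a tool call to move; the robot and the scene stay as the last step left them, time stands still between calls to the robot, and variables do not carry over. Pictures are saved under pics/ and viewed, and the job is handed in when it is done.

Besides the shell and the picture viewer there is one more tool, called after "Emit:" as name(argument=value, ...), one argument or row to a line, values as JSON. send_rows: Moves the arm, as the interface text tells. Its arguments: {"type":"object","properties":{"motion":{"type":"array","items":{"type":"array"}},"gripper":{"type":"number"}},"required":["motion"]}

```bash
mkdir -p pics; ls
cat > h.py <<'E'
import numpy as np,cv2
from rig import bot,capture,recognise,place_of
def cam(c): 
    K=np.array([[c['fx'],0,c['cx']],[0,c['fy'],c['cy']],[0,0,1.]]);return K,np.array(c['dist_coeffs'],float),np.array(c['rvec'],float),np.array(c['tvec'],float)
def ray(c,xy):
    K,d,r,t=cam(c);R=cv2.Rodrigues(r)[0]
    u=cv2.undistortPoints(np.array([[xy]],float),K,d)[0,0]
    return -R.T@t.ravel(),R.T@np.array([u[0],u[1],1])
def atz(c,xy,z):
    o,v=ray(c,xy);return o+v*(z-o[2])/v[2]
def proj(c,P):
    K,d,r,t=cam(c);return cv2.projectPoints(np.array(P,float).reshape(-1,3),r,t,K,d)[0].reshape(-1,2)
E
python3 - <<'E'
from h import *
s=bot.read_state();print(s)
Z=dict(fixture=0,strap_pivot=.066,strap_push=.066,strap_end=.066,lever_hinge=.09,lever_end=.15,board=.036,spool=0,heat_sink=0,jar=0,wrench=0,meter=0,spare_board=0,mug=0)
for n in('top','side'):
    c=capture(n);cv2.imwrite(f'pics/{n}0.png',c['image'])
    print(n,ray(c,(280,210)))
    for k,z in Z.items():
        for q in place_of(n,k)[:3]: print(k,round(q['p'],2),np.round(q['xy'],1),np.round(atz(c,q['xy'],z),4))
E
```

```text
pics
{'time_s': 0.0, 'joint_positions': array([ 5.77823345e+01,  3.02807202e+01,  8.21565796e+01, -7.06870966e-04,
        6.76884820e+01, -1.02253055e+01]), 'qvel': array([-0.01016187, -0.03081057,  0.00615897, -0.04465535, -0.0024587 ,
        0.01523484]), 'tau': array([ 3.97762669e-04, -4.40035415e+01, -1.76593602e+01,  6.34257286e-02,
        5.80510427e-02, -1.64166040e-04]), 'position': array([0.23357452, 0.57885094, 0.19075182]), 'tcp_rot': array([[ 3.74477348e-01,  9.27235336e-01, -1.16074238e-03],
       [ 9.27233541e-01, -3.74478956e-01, -1.86337624e-03],
       [-2.16246189e-03, -3.78487078e-04, -9.99997590e-01]]), 'force': array([ 0.500993  , -0.11930994, -0.11129111]), 'moment': array([-0.00145704, -0.01023218,  0.02927321]), 'opening': 0.9983462959431}
top (array([0.22897713, 0.03608807, 1.58805826]), array([ 0.22152782, -0.00185384, -0.97515427]))
fixture 0.58 [301.6 205.9] [ 0.6009 -0.0383  0.    ]
fixture 0.24 [352.4 200.8] [ 0.612  -0.2057  0.    ]
strap_pivot 0.75 [278.1 192.3] [0.6324 0.0372 0.066 ]
strap_pivot 0.71 [321.7 173.8] [ 0.6882 -0.104   0.066 ]
strap_p
[... 1310 characters left out ...]
.6 250.3] [ 0.5854 -0.1318  0.09  ]
lever_end 0.63 [309.8 243.2] [ 0.5787 -0.1628  0.15  ]
board 0.96 [306.  237.7] [ 0.6084 -0.0424  0.036 ]
board 0.91 [245.6 330.1] [ 0.4101 -0.278   0.036 ]
board 0.79 [219.4 230.1] [0.3852 0.0339 0.036 ]
spool 0.78 [352.3 235.8] [ 0.7484 -0.0301  0.    ]
heat_sink 0.72 [349.2 263.1] [ 0.7062 -0.1218  0.    ]
heat_sink 0.57 [286.  215.5] [ 0.5845  0.0894 -0.    ]
jar 0.82 [317.1 204.2] [0.6891 0.1186 0.    ]
wrench 0.74 [251.6 278.8] [ 0.4474 -0.1188  0.    ]
wrench 0.3 [214.  150.4] [0.4069 0.4755 0.    ]
meter 0.57 [215.5 151.9] [0.4113 0.4649 0.    ]
spare_board 0.9 [305.  397.9] [ 0.504  -0.4269  0.    ]
mug 0.89 [381.5 373.6] [ 0.6711 -0.4131  0.    ]
```

Run:
```python
import cv2
a=cv2.imread('pics/top0.png');b=cv2.imread('pics/side0.png')
cv2.imwrite('pics/top0z.png',cv2.resize(a[140:300,200:400],(750,600),interpolation=cv2.INTER_CUBIC))
cv2.imwrite('pics/side0z.png',cv2.resize(b[180:300,200:360],(800,600),interpolation=cv2.INTER_CUBIC))
```

```text
(no output)
```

View pics/top0z.png

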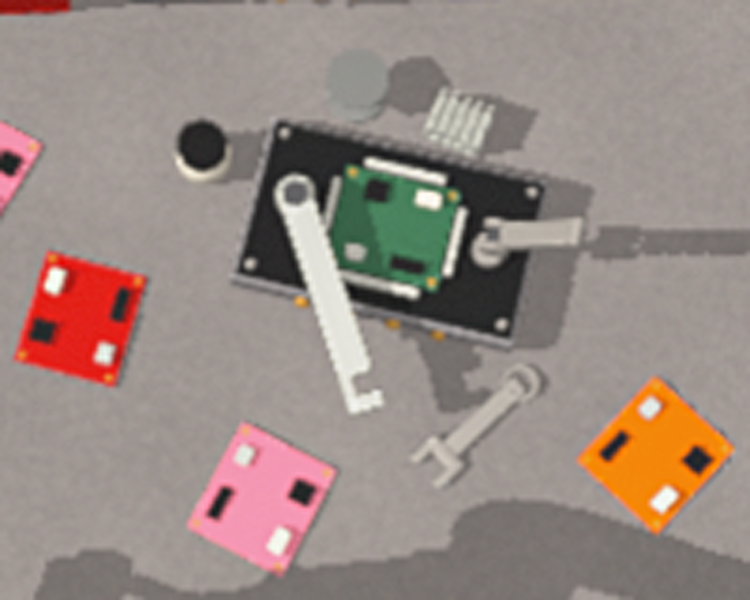

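View pics/side0z.png

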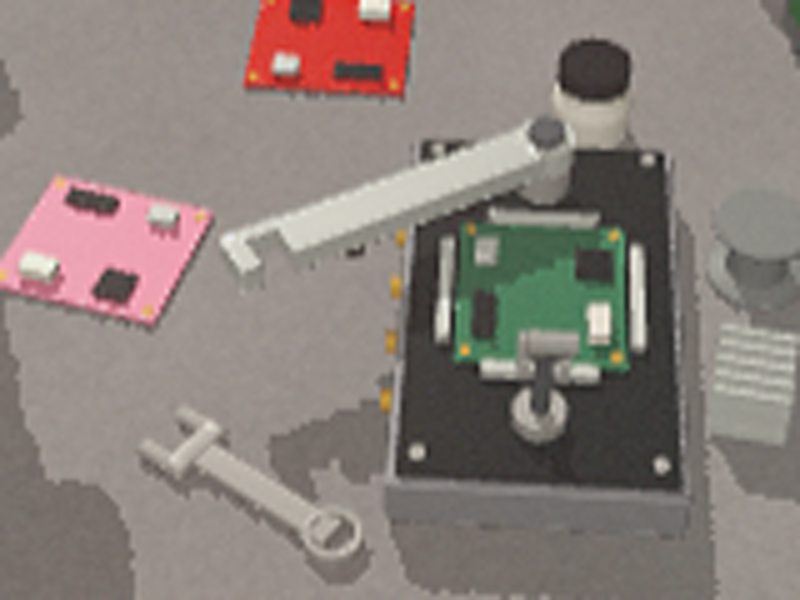

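View pics/side0.png

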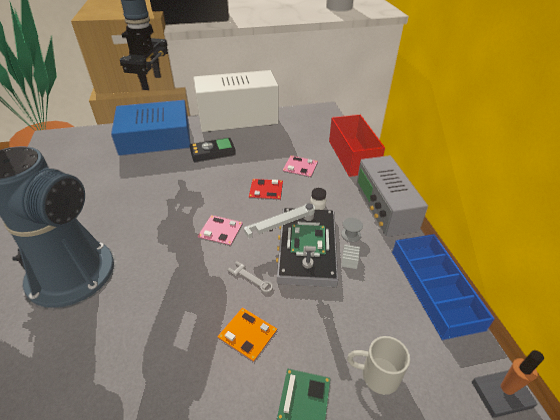

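The top crop shows the green board in the nest at about (303,200). The strap runs from the pivot at (278,191) to its end at (297,247), and the raised lever runs from (331,203) to (354,202). The pink, red and orange boards are look-alikes, and the other green board at (422,230) is the spare on the bench. Next I'll fit the fixture pose.

```bash
cat > fit.py <<'E'
from h import *
from scipy.optimize import least_squares
def model(p):
    x,y,a,th,ph=p
    c,s=np.cos(a),np.sin(a)
    F=lambda X,Y,Z:np.array([x+c*X-s*Y,y+s*X+c*Y,Z])
    st=lambda r:F(-r*np.sin(th),.085-r*np.cos(th),.066)
    # lever end: 92 along, upper face 5 above axis
    le=F(0,-.085-.092*np.cos(ph)+.005*np.sin(ph),.09+.092*np.sin(ph)+.005*np.cos(ph))
    return dict(fixture=F(0,0,0),board=F(0,0,.036),strap_pivot=st(0),strap_push=st(.08),strap_end=st(.192),lever_hinge=F(0,-.085,.09),lever_end=le,
     c1=F(.075,.125,.036),c2=F(.075,-.125,.036),c3=F(-.075,-.125,.036),c4=F(-.075,.125,.036))
def run(obs,p0):
    def f(p):
        m=model(p);return np.concatenate([proj(c,m[k])[0]-xy for c,k,xy in obs])
    s=least_squares(f,p0,loss='soft_l1');return s.x,f(s.x).reshape(-1,2)
def gather(p0,tag,keys=('board','strap_pivot','strap_push','strap_end','lever_hinge','lever_end'),gate=9):
    obs=[];m=model(p0)
    for n in('top','side'):
        c=capture(n);cv2.imwrite(f'pics/{n}_{tag}.png',c['image'])
        for k in keys:
            e=proj(c,m[k])[0]
            q=[q for q in place_of(n,k) if np.linalg.norm(q['xy']-e)<gate]
            if q: obs.append((c,k,np.array(q[0]['xy'])))
    return obs
E
python3 - <<'E'
from fit import *
p0=[.608,-.045,np.radians(-15),1.07,.8]
obs=gather(p0,'1')
for c in [obs[0][0]]:
    for k,z in dict(c1=(280,122),c2=(543,183),c3=(513,345),c4=(235,280)).items(): obs.append((c,k,np.array(z)/3.75+[200-.37,140-.37]))
c=obs[[o[1] for o in obs].index('board',3)][0]
for k,z in dict(c4=(420,142),c1=(672,152),c2=(684,488),c3=(390,485)).items(): obs.append((obs[-5][0],k,np.array(z)/5.+[200-.4,180-.4]))
p,r=run(obs,p0);print(p,np.degrees(p[2]))
for o,e in zip(obs,r):print(o[1],o[2].round(1),e.round(1))
np.save('p.npy',p)
for k,v in model(p).items():print(k,v.round(4))
E
```

```text
[ 0.60955133 -0.0451793  -0.29096257  0.97762124  0.86967976] -16.670927017634316
board [303.2 198.2] [0.8 2.4]
strap_pivot [276.3 190. ] [2.1 1.8]
strap_push [287.  216.9] [-0.2 -1.8]
strap_end [298.2 252.4] [ 0.7 -3.8]
lever_hinge [333.5 203.1] [-2.1  0.1]
lever_end [351.8 198.4] [0.3 3.5]
board [305.3 236.4] [1.4 2. ]
strap_pivot [309.1 213.3] [-1.1 -4.7]
strap_push [284.4 219.6] [-1.3 -1.2]
strap_end [246.3 233.4] [-0.6 -0.3]
lever_hinge [306.7 247.2] [0.2 1.5]
lever_end [309.2 245.8] [-1.1 -0.5]
c1 [274.3 172.2] [-1.9 -2.5]
c2 [344.4 188.4] [ 2.8 -0.2]
c3 [336.4 231.6] [0.2 0.9]
c4 [262.3 214.3] [-1.9 -1.2]
c4 [283.6 208. ] [-1.6 -2.5]
c1 [334. 210.] [-61.6 -40.3]
c2 [336.4 277.2] [ 10.8 -88.9]
c3 [277.6 276.6] [ 59.  -44.1]
fixture [ 0.6096 -0.0452  0.    ]
board [ 0.6096 -0.0452  0.036 ]
strap_pivot [0.6339 0.0362 0.066 ]
strap_push [0.5576 0.0124 0.066 ]
strap_end [ 0.4506 -0.0209  0.066 ]
lever_hinge [ 0.5852 -0.1266  0.09  ]
lever_end [ 0.5692 -0.1798  0.1635]
c1 [0.7173 0.0531 0.036 ]
c2 [ 0.6455 -0.1864  0.036 ]
c3 [ 0.5018 -0.1434  0.036 ]
c4 [0.5736 0.0961 0.036 ]
```

Run:
```python
from fit import *
p0=np.load('p.npy');p0[2]=np.radians(-15);p0[3]=1.07
T=capture('top');S=capture('side')
obs=[]
tz=lambda z:np.array(z)/3.75+[200-.37,140-.37]
sz=lambda z:np.array(z)/5.+[200-.4,180-.4]
for k,z in dict(c1=(280,122),c2=(543,183),c3=(513,342),c4=(235,277)).items(): obs.append((T,k,tz(z)))
for k,z in dict(c4=(420,142),c1=(672,152),c2=(684,484),c3=(390,482)).items(): obs.append((S,k,sz(z)))
for n,c in(('top',T),('side',S)):
    for k in('board','strap_pivot','strap_push','strap_end','lever_hinge','lever_end'):
        e=proj(c,model(p0)[k])[0]
        q=[q for q in place_of(n,k) if np.linalg.norm(q['xy']-e)<9]
        if q: obs.append((c,k,np.array(q[0]['xy'])))
p,r=run(obs,p0);print(p,np.degrees(p[2]))
for o,e in zip(obs,r):print(o[1],o[2].round(1),e.round(1))
np.save('p.npy',p)
m=model(p)
for k,v in m.items():print(k,v.round(4))
out=[]
for c,(x0,y0) in((T,(220,150)),(S,(220,180))):
    im=cv2.resize(c['image'][y0:y0+120,x0:x0+150],None,fx=5,fy=5,interpolation=cv2.INTER_CUBIC)
    for k,v in m.items():
        q=(proj(c,v)[0]-[x0,y0]+.4)*5;cv2.circle(im,tuple(int(a) for a in q),4,(255,0,255),1)
    out.append(im)
cv2.imwrite('pics/ovt.png',out[0]);cv2.imwrite('pics/ovs.png',out[1])
```

```text
[ 0.61178312 -0.04500604 -0.27390565  1.00472241  0.86334213] -15.693637585273821
c1 [274.3 172.2] [-2.5 -2.6]
c2 [344.4 188.4] [ 2.5 -1.5]
c3 [336.4 230.8] [0.6 0.5]
c4 [262.3 213.5] [-1.7 -0.3]
c4 [283.6 208. ] [-1.6 -2.4]
c1 [334. 210.] [-0.3 -2.1]
c2 [336.4 276.4] [1.7 1. ]
c3 [277.6 276. ] [-1.3 -1.8]
board [301.5 200.7] [ 2.4 -0.7]
strap_pivot [279.  191.8] [-0.8 -0.2]
strap_push [286.7 215.5] [-0.3 -0.6]
strap_end [299.5 250.2] [-1.3 -1.7]
lever_hinge [330.5 201.3] [0.9 0.7]
lever_end [351.1 201.3] [ 1.2 -0.8]
board [310.4 237.6] [-2.9  0.6]
strap_pivot [308.6 210.9] [-0.4 -2.5]
strap_push [282.4 215.8] [0.8 2.2]
strap_end [247.4 231.2] [-1.8  1.2]
lever_hinge [308.2 246.2] [0.2 2.4]
lever_end [311.  245.7] [-0.9 -0.3]
fixture [ 0.6118 -0.045   0.    ]
board [ 0.6118 -0.045   0.036 ]
strap_pivot [0.6348 0.0368 0.066 ]
strap_push [0.5582 0.0138 0.066 ]
strap_end [ 0.4509 -0.0185  0.066 ]
lever_hinge [ 0.5888 -0.1268  0.09  ]
lever_end [ 0.5736 -0.1807  0.1632]
c1 [0.7178 0.055  0.036 ]
c2 [ 0.6502 -0.1856  0.036 ]
c3 [ 0.5058 -0.1451  0.036 ]
c4 [0.5734 0.0956 0.036 ]
```

View pics/ovt.png

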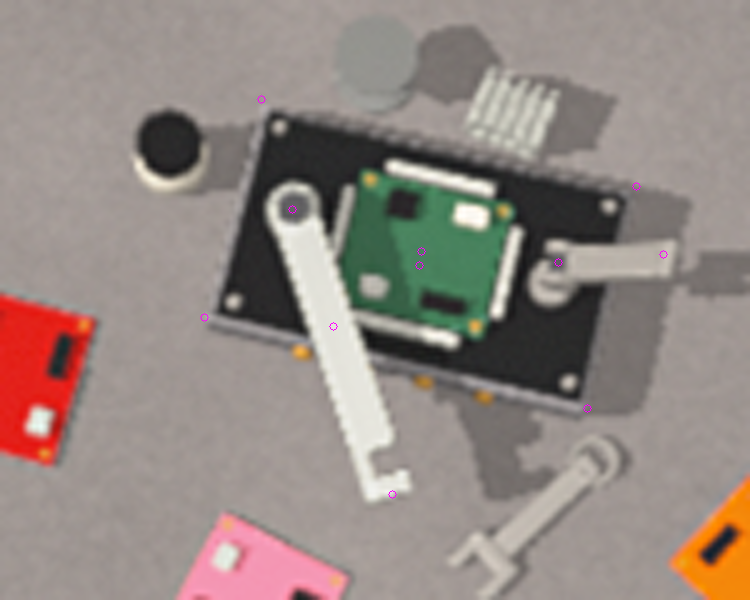

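View pics/ovs.png

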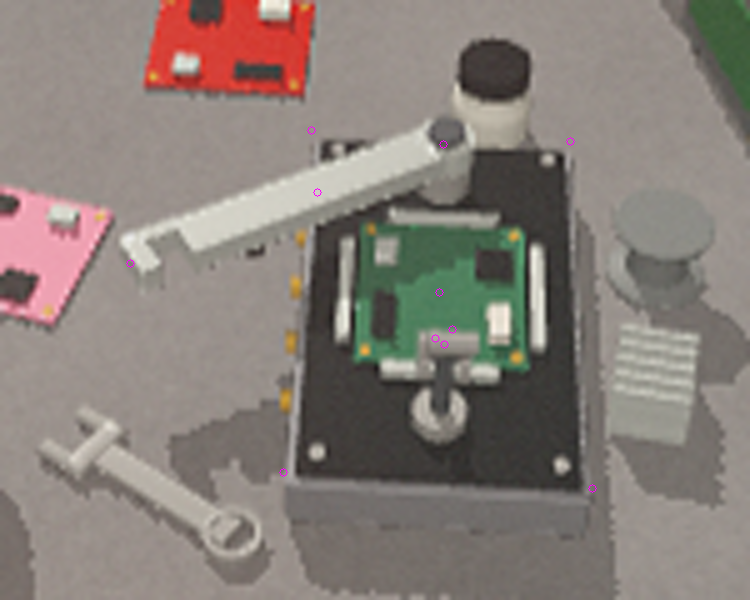

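Run:
```python
from fit import *
import fit
p0=np.r_[np.load('p.npy'),.004]
T=capture('top');S=capture('side')
def mod(p):
    m=model(p[:5]);x,y,a,th,ph,e=p;c,s=np.cos(a),np.sin(a)
    F=lambda X,Y,Z:np.array([x+c*X-s*Y,y+s*X+c*Y,Z])
    for k,(i,j) in dict(c1=(1,1),c2=(1,-1),c3=(-1,-1),c4=(-1,1)).items(): m[k]=F(i*(.075-e),j*(.125-e),.036)
    m['bolt']=F(0,.085,.08); m['endtop']=F(-.192*np.sin(th),.085-.192*np.cos(th),.074)
    for k,(i,j) in dict(b1=(1,1),b2=(1,-1),b3=(-1,-1),b4=(-1,1)).items(): m[k]=F(i*.045,j*.05,.038)
    return m
tz=lambda z:np.array(z)/5+[220-.4,150-.4]
sz=lambda z:np.array(z)/5.+[220-.4,180-.4]
obs=[]
for k,z in dict(c1=(268,112),c2=(623,200),c3=(584,405),c4=(217,316),bolt=(295,208),endtop=(387,494)).items(): obs.append((T,k,tz(z)))
for k,z in dict(c4=(320,141),c1=(572,152),c2=(582,486),c3=(292,482),bolt=(447,131),endtop=(131,251)).items(): obs.append((S,k,sz(z)))
for n,c in(('top',T),('side',S)):
    for k in('strap_pivot','strap_push','strap_end','lever_hinge','lever_end'):
        e=proj(c,mod(p0)[k])[0]
        q=[q for q in place_of(n,k) if np.linalg.norm(q['xy']-e)<6]
        if q: obs.append((c,k,np.array(q[0]['xy'])))
f=lambda p:np.concatenate([(proj(c,mod(p)[k])[0]-xy)*(.4 if '_' in k else 1) for c,k,xy in obs])
s=least_squares(f,p0,loss='soft_l1');p=s.x;print(p,np.degrees(p[2]))
for o,e in zip(obs,f(p).reshape(-1,2)):print(o[1],e.round(1),end=';')
np.save('p.npy',p[:5])
m=mod(p)
for k,v in m.items():print(k,v.round(4))
for nm,c,(x0,y0) in(('t',T,(220,150)),('s',S,(220,180))):
    im=cv2.resize(c['image'][y0:y0+120,x0:x0+150],None,fx=5,fy=5,interpolation=cv2.INTER_CUBIC)
    for k,v in m.items():
        q=(proj(c,v)[0]-[x0,y0]+.4)*5;cv2.circle(im,tuple(int(a) for a in q),4,(255,0,255),1)
    cv2.imwrite(f'pics/ov2{nm}.png',im)
```

```text
[ 0.61087032 -0.04759174 -0.28170426  1.02256384  1.05271308  0.00446891] -16.140465212669962
c1 [ 0.6 -0.9];c2 [ 2.  -1.2];c3 [ 0.2 -0.5];c4 [-0.  -0.7];bolt [ 0.4 -0.7];endtop [0.6 0.3];c4 [ 0.1 -0.5];c1 [-1.5 -0.3];c2 [-0.2  0.1];c3 [-0.2 -2.5];bolt [-0.3 -0.4];endtop [-1.1 -0. ];strap_pivot [-0.3 -0.7];strap_push [-1.2  0.1];strap_end [-0.1  0.4];lever_hinge [-0.5 -0.4];lever_end [ 0.2 -0.5];strap_pivot [-0.4  0.1];strap_push [-0.7  0.4];strap_end [0.2 0.3];lever_hinge [-0.5  0.7];fixture [ 0.6109 -0.0476  0.    ]
board [ 0.6109 -0.0476  0.036 ]
strap_pivot [0.6345 0.0341 0.066 ]
strap_push [0.5573 0.013  0.066 ]
strap_end [ 0.4493 -0.0165  0.066 ]
lever_hinge [ 0.5872 -0.1292  0.09  ]
lever_end [ 0.5758 -0.1688  0.1724]
c1 [0.7121 0.0486 0.036 ]
c2 [ 0.6451 -0.183   0.036 ]
c3 [ 0.5096 -0.1438  0.036 ]
c4 [0.5766 0.0878 0.036 ]
bolt [0.6345 0.0341 0.08  ]
endtop [ 0.4493 -0.0165  0.074 ]
b1 [ 0.668  -0.0121  0.038 ]
b2 [ 0.6402 -0.1081  0.038 ]
b3 [ 0.5537 -0.0831  0.038 ]
b4 [0.5815 0.0129 0.038 ]
```

View pics/ov2t.png

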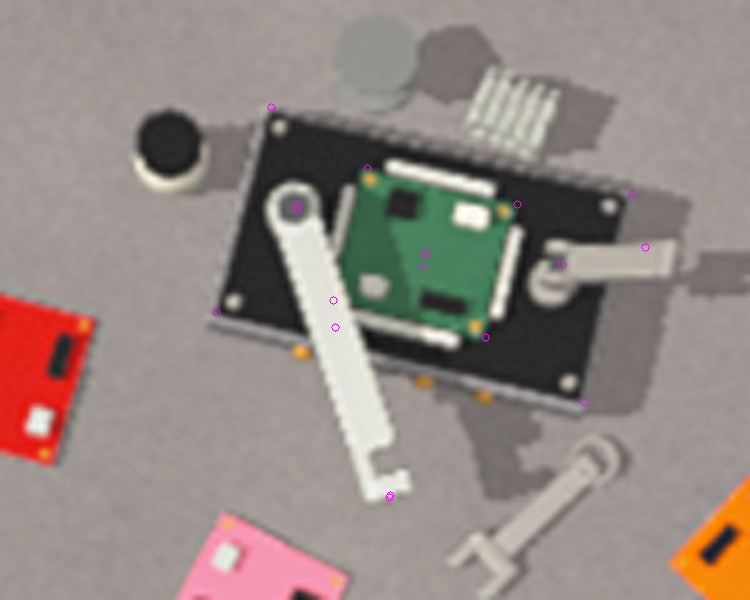

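View pics/ov2s.png

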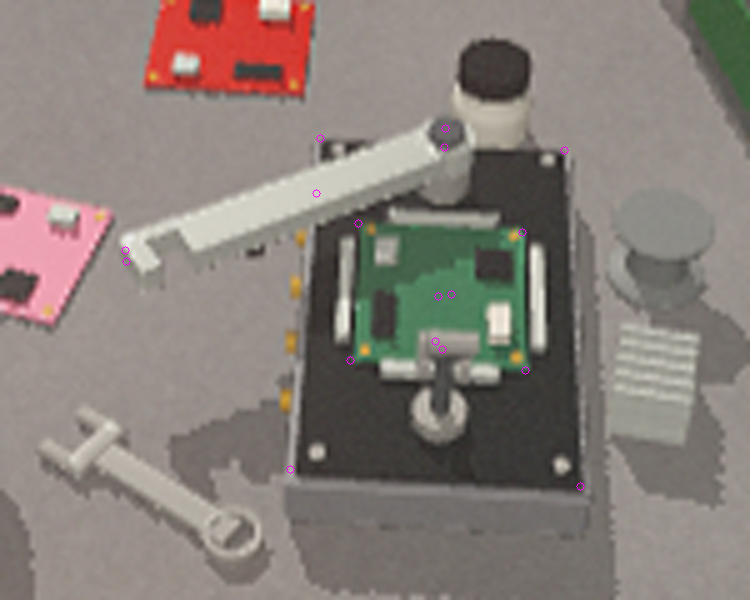

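```bash
cat > plan.py <<'E'
from fit import *
def pose():
    s=bot.read_state();R=np.array(s['tcp_rot']);return np.array(s['position']),R,np.degrees(np.arctan2(R[1,0],R[0,0])),s
def rows(waypts,pos,R,vmax=30,wmax=.12):
    "waypts: list of (xyz, yawdeg). prints rows"
    out=[];pos=pos.copy();yaw=np.degrees(np.arctan2(R[1,0],R[0,0]))
    for P,Y in waypts:
        P=np.array(P);d=np.linalg.norm(P-pos)*1000;dy=(Y-yaw+180)%360-180
        n=max(1,int(np.ceil(d/vmax)),int(np.ceil(abs(np.radians(dy))/wmax)))
        st=(P-pos)/n
        for i in range(n):
            a=np.radians(yaw);M=np.array([[np.cos(a),np.sin(a),0],[np.sin(a),-np.cos(a),0],[0,0,-1.]])
            t=M.T@st*1000;out.append([[round(float(v),1) for v in t],round(float(-np.radians(dy/n)),3)]);yaw+=dy/n
        pos=P
    for i in range(0,len(out),5):print(out[i:i+5])
p=np.load('p.npy')
A=np.degrees(p[2])
def F(X,Y,Z):
    c,s=np.cos(p[2]),np.sin(p[2]);return np.array([p[0]+c*X-s*Y,p[1]+s*X+c*Y,Z])
def push(th,r,off,z):
    u=np.array([-np.sin(th),-np.cos(th)]);n=np.array([np.cos(th),-np.sin(th)])
    q=np.array([0,.085])+r*u-off*n
    return F(q[0],q[1],z),A-np.degrees(th)
E
python3 - <<'E'
from plan import *
pos,R,y,s=pose();print(pos,y,s['time_s'])
P,Y=push(p[3],.08,.055,.15);print(P,Y,push(0,.08,.029,.061))
rows([(P,Y)],pos,R)
E
```

```text
[0.23399868 0.57950832 0.19174178] 68.00908857433267 3.5
[0.54283834 0.06604512 0.15      ] -74.7290576171912 (array([ 0.58440338, -0.03472702,  0.061     ]), np.float64(-16.140465212669962))
[[[-17.2, 22.8, 2.0], 0.119], [[-14.3, 24.7, 2.0], 0.119], [[-11.3, 26.2, 2.0], 0.119], [[-8.1, 27.3, 2.0], 0.119], [[-4.9, 28.1, 2.0], 0.119]]
[[[-1.5, 28.5, 2.0], 0.119], [[1.9, 28.5, 2.0], 0.119], [[5.2, 28.0, 2.0], 0.119], [[8.5, 27.2, 2.0], 0.119], [[11.7, 26.0, 2.0], 0.119]]
[[[14.7, 24.5, 2.0], 0.119], [[17.5, 22.5, 2.0], 0.119], [[20.0, 20.3, 2.0], 0.119], [[22.3, 17.8, 2.0], 0.119], [[24.2, 15.0, 2.0], 0.119]]
[[[25.9, 12.1, 2.0], 0.119], [[27.1, 8.9, 2.0], 0.119], [[28.0, 5.7, 2.0], 0.119], [[28.4, 2.3, 2.0], 0.119], [[28.5, -1.1, 2.0], 0.119]]
[[[28.2, -4.4, 2.0], 0.119]]
```

Emit:
send_rows(
  motion=[
    [[-17,23,2],0.12],
    [[-14,25,2],0.12],
    [[-11,26,2],0.12],
    [[-8,27,2],0.12],
    [[-5,28,2],0.12],
  ],
  gripper=1,
)

```text
time_s: 3.92
position: [0.3068, 0.4599, 0.1817]
tcp_rot: [[0.841, 0.54, 0.003], [0.54, -0.841, 0.007], [0.006, -0.005, -1.0]]
force: [0.4, 0.2, -0.1]
opening: 0.71
```

Emit:
send_rows(
  motion=[
    [[-1.5,28.5,2],0.12],
    [[2,28.5,2],0.12],
    [[5,28,2],0.12],
    [[8.5,27,2],0.12],
    [[12,26,2],0.12],
  ],
)

```text
time_s: 4.33
position: [0.379, 0.3299, 0.1715]
tcp_rot: [[0.998, -0.055, 0.005], [-0.055, -0.998, 0.009], [0.005, -0.009, -1.0]]
force: [0.2, -0.0, -0.5]
opening: 0.322
```

Emit:
send_rows(
  motion=[
    [[15,24.5,2],0.12],
    [[17.5,22.5,2],0.12],
    [[20,20,2],0.12],
    [[22,18,2],0.12],
    [[24,15,2],0.12],
  ],
)

```text
time_s: 4.75
position: [0.4477, 0.1973, 0.1616]
tcp_rot: [[0.778, -0.629, 0.009], [-0.629, -0.778, 0.01], [0.001, -0.013, -1.0]]
force: [1.0, 0.6, 0.1]
opening: 0.018
```

Run:
```python
from plan import *
pos,R,y,s=pose();print(pos,y,s['time_s'],s['opening'])
P,Y=push(p[3],.08,.055,.13);
rows([(P,Y)],pos,R)
```

```text
[0.44773269 0.19727027 0.16157937] -38.95638575059121 4.75 0.01760298961171636
[[[26.1, 7.0, 5.3], 0.104], [[26.7, 4.3, 5.3], 0.104], [[27.0, 1.5, 5.3], 0.104], [[27.0, -1.3, 5.3], 0.104], [[26.7, -4.1, 5.3], 0.104]]
[[[26.1, -6.9, 5.3], 0.104]]
```

Emit:
send_rows(
  motion=[
    [[26,7,5],0.105],
    [[26.5,4,5],0.105],
    [[27,1.5,5],0.105],
    [[27,-1.5,5],0.105],
    [[26.5,-4,5],0.105],
  ],
)

```text
time_s: 5.17
position: [0.5297, 0.0807, 0.137]
tcp_rot: [[0.33, -0.944, 0.012], [-0.944, -0.33, 0.01], [-0.005, -0.015, -1.0]]
force: [0.2, -0.5, -0.2]
opening: 0.004
```

Run:
```python
from plan import *
pos,R,y,s=pose();print(pos,y,s['time_s'],s['opening'])
P,Y=push(p[3],.08,.055,.061);
rows([(P,Y)],pos,R)
for n in('top','side'):cv2.imwrite(f'pics/{n}_a.png',cv2.resize(capture(n)['image'][120:320,180:400],None,fx=3,fy=3))
```

```text
[0.52966176 0.08072629 0.13702324] -70.72608222290903 5.1667 0.003932934793405377
[[[6.1, -2.5, 25.3], 0.023], [[6.0, -2.7, 25.3], 0.023], [[5.9, -2.8, 25.3], 0.023]]
```

View pics/side_a.png

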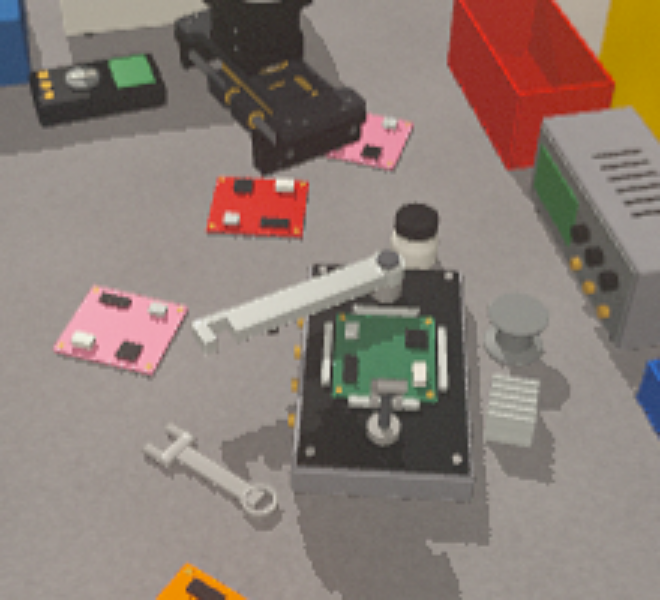

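View pics/top_a.png

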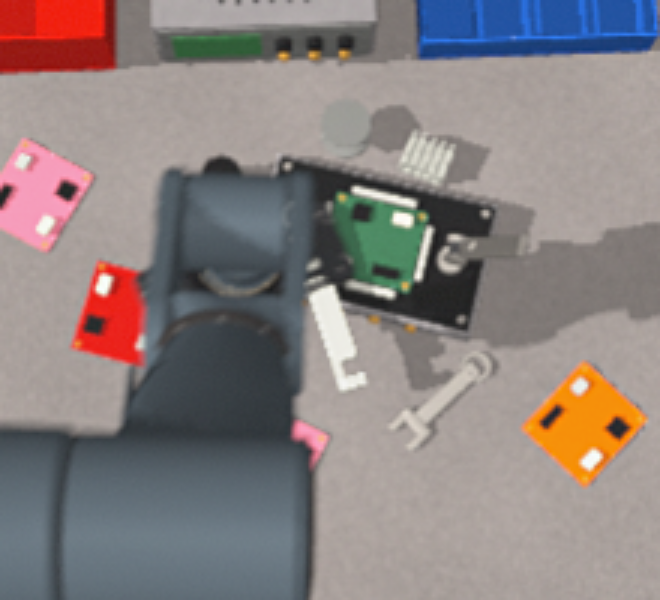

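Run:
```python
from plan import *
pos,R,y,s=pose();print(pos,y,s['time_s'],s['joint_positions'])
for n in('top','side'):
    c=capture(n);im=c['image'].copy()
    for k in(0,.07,.12):
        q=proj(c,pos-R[:,2]*k)[0];print(n,k,q);cv2.circle(im,tuple(int(v) for v in q),3,(255,0,255),-1)
    cv2.imwrite(f'pics/{n}_b.png',im)
```

```text
[0.53210657 0.07859532 0.13674292] -70.73295810589511 5.2667 [-3.86805085 27.48938276 98.58256042  0.70546032 53.11893142 66.44719289]
top 0 [265.15006343 219.22405858]
top 0.07 [264.51099899 214.57000588]
top 0.12 [264.01514424 210.95985985]
side 0 [268.73941045 184.14169248]
side 0.07 [268.01729646 163.10564346]
side 0.12 [267.45671522 146.79884319]
```

View pics/side_b.png

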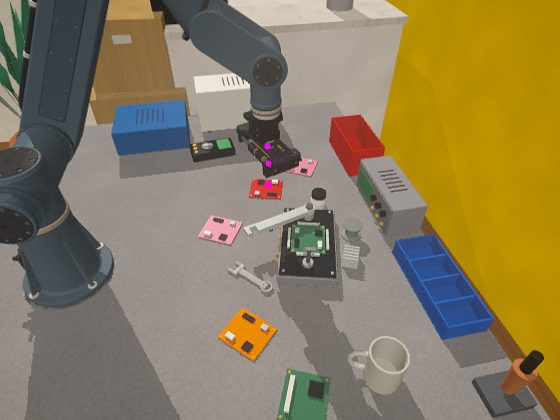

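View pics/top_b.png

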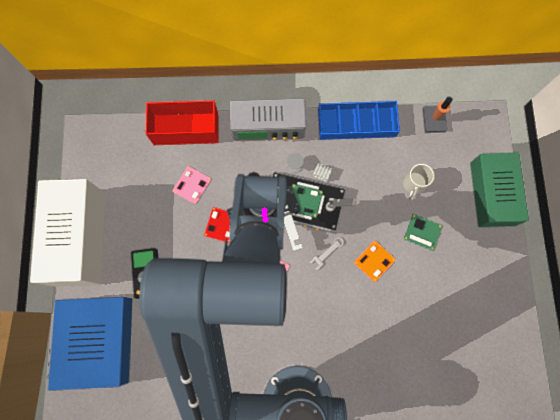

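Run:
```python
import cv2
from h import *
c=capture('side')
cv2.imwrite('pics/side_c.png',cv2.resize(c['image'][110:210,220:340],None,fx=6,fy=6,interpolation=cv2.INTER_CUBIC))
```

```text
(no output)
```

View pics/side_c.png

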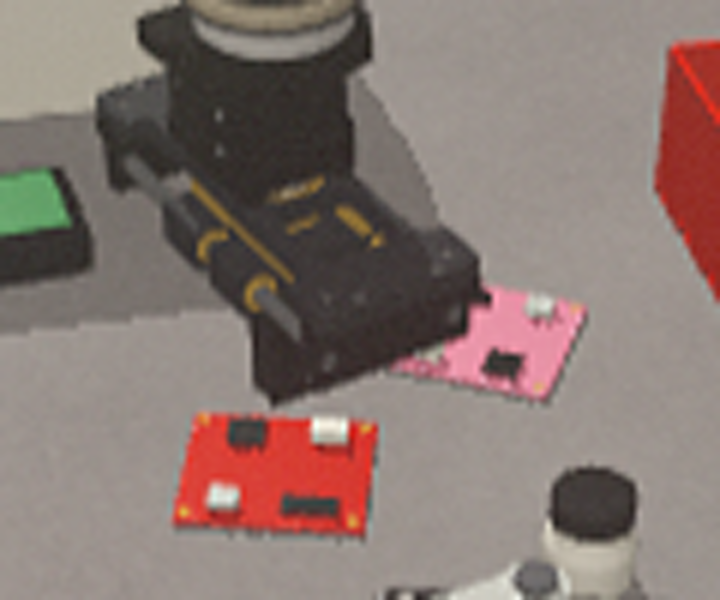

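Run:
```python
from h import *
s=bot.read_state();R=np.array(s['tcp_rot']);pos=np.array(s['position'])
c=capture('side');im=cv2.resize(c['image'][110:210,220:340],None,fx=6,fy=6,interpolation=cv2.INTER_CUBIC)
for P in [(0,0,0),(.015,.01,0),(.015,-.01,0),(-.015,.01,0),(0,0,-.07)]+[(a*.095,b*.0375,-.07) for a in(1,-1) for b in(1,-1)]:
    q=(proj(c,pos+R@np.array(P))[0]-[220,110]+.4)*6;print(P,q.round());cv2.circle(im,tuple(int(v) for v in q),4,(255,0,255),-1)
cv2.imwrite('pics/side_d.png',im);cv2.imwrite('pics/side_all.png',c['image']);print(s['position'],s['tcp_rot'])
```

```text
(0, 0, 0) [284. 443.]
(0.015, 0.01, 0) [282. 469.]
(0.015, -0.01, 0) [321. 454.]
(-0.015, 0.01, 0) [248. 433.]
(0, 0, -0.07) [280. 317.]
(0.095, 0.0375, -0.07) [320. 468.]
(0.095, -0.0375, -0.07) [477. 405.]
(-0.095, 0.0375, -0.07) [100. 236.]
(-0.095, -0.0375, -0.07) [246. 186.]
[0.52805053 0.08229148 0.13692017] [[ 0.33593286 -0.9418278   0.01046458]
 [-0.94186427 -0.33582904  0.01051463]
 [-0.00638866 -0.01338842 -0.99988996]]
```

View pics/side_d.png

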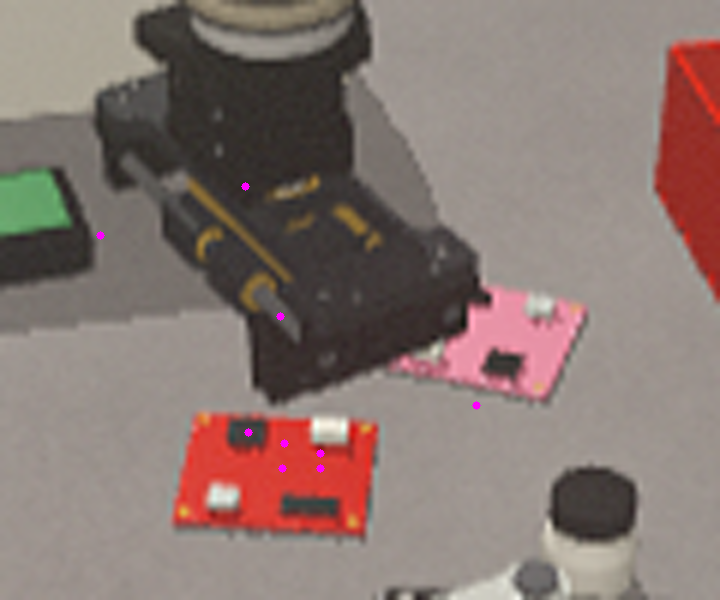

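Run:
```python
from h import *
s=bot.read_state();R=np.array(s['tcp_rot']);pos=np.array(s['position'])
print(s['time_s'],s['qvel'],s['force'])
c=capture('top');im=cv2.resize(c['image'][150:270,220:340],None,fx=5,fy=5,interpolation=cv2.INTER_CUBIC)
cv2.imwrite('pics/top_d0.png',im)
for P in [(0,0,0)]+[(a*.095,b*.0375,z) for a in(1,-1) for b in(1,-1) for z in (-.07,-.11)]:
    q=(proj(c,pos+R@np.array(P))[0]-[220,150]+.4)*5;cv2.circle(im,tuple(int(v) for v in q),4,(255,0,255),-1)
cv2.imwrite('pics/top_d.png',im)
```

```text
5.4667 [ 0.79898089 -0.54570703  0.33255049 -0.12003374 -0.22170013  0.12703317] [-0.71637164 -0.2053925  -0.23517086]
```

View pics/top_d.png

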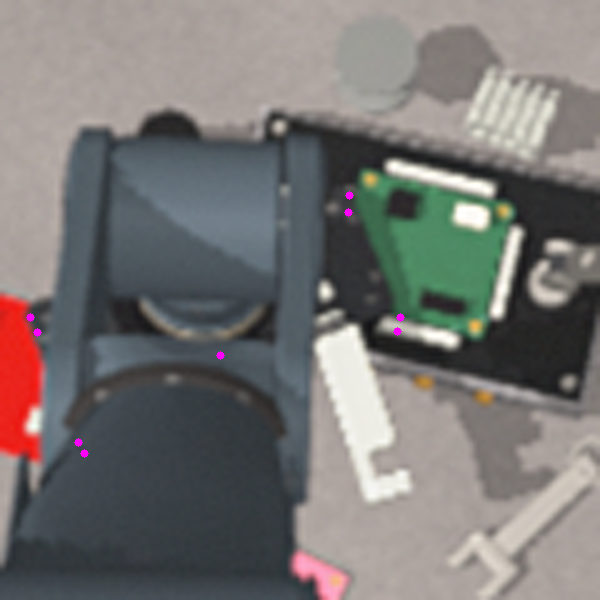

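Run:
```python
from h import *
c=capture('side');
R=np.array([[.374,.927,0],[.927,-.374,0],[0,0,-1]]);pos=np.array([.2338,.579,.1915])
im=cv2.imread('pics/side0.png')
im=cv2.resize(im[0:130,70:230],None,fx=5,fy=5,interpolation=cv2.INTER_CUBIC)
for P in [(0,0,0),(.058,0,0),(-.058,0,0)]+[(a*.095,b*.0375,-.07) for a in(1,-1) for b in(1,-1)]:
    q=(proj(c,pos+R@np.array(P))[0]-[70,0]+.4)*5;print(P,q);cv2.circle(im,tuple(int(v) for v in q),4,(255,0,255),-1)
cv2.imwrite('pics/side_e.png',im)
```

```text
(0, 0, 0) [420.13593848 461.59585787]
(0.058, 0, 0) [453.56278562 424.4270117 ]
(-0.058, 0, 0) [384.48893536 501.19624528]
(0.095, 0.0375, -0.07) [505.73889476 308.06766412]
(0.095, -0.0375, -0.07) [401.97836928 299.73999165]
(-0.095, 0.0375, -0.07) [391.26303747 428.81723536]
(-0.095, -0.0375, -0.07) [276.33563839 418.64678343]
```

View pics/side_e.png

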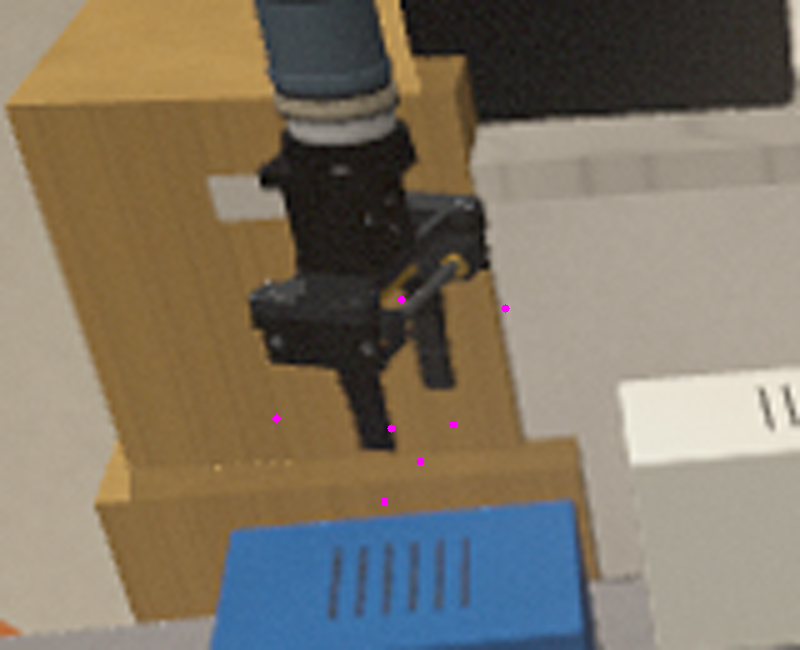

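The side view shows the fingertips about 10 px higher than the reported TCP projects to. I'll triangulate from the start pictures.

Run:
```python
from h import *
c=capture('top');
R=np.array([[.374,.927,0],[.927,-.374,0],[0,0,-1]]);pos=np.array([.2338,.579,.1915])
im=cv2.imread('pics/top0.png')
q0=proj(c,pos)[0];print(q0)
x0,y0=int(max(0,q0[0]-75)),int(min(420-120,q0[1]-60))
im=cv2.resize(im[y0:y0+120,x0:x0+150],None,fx=5,fy=5,interpolation=cv2.INTER_CUBIC)
cv2.imwrite('pics/top_e0.png',im)
for P in [(0,0,0),(.058,0,0),(-.058,0,0)]+[(a*.095,b*.0375,-.07) for a in(1,-1) for b in(1,-1)]:
    q=(proj(c,pos+R@np.array(P))[0]-[x0,y0]+.4)*5;cv2.circle(im,tuple(int(v) for v in q),4,(255,0,255),-1)
cv2.imwrite('pics/top_e.png',im)
```

```text
[ 82.33788816 329.90344946]
```

View pics/top_e.png

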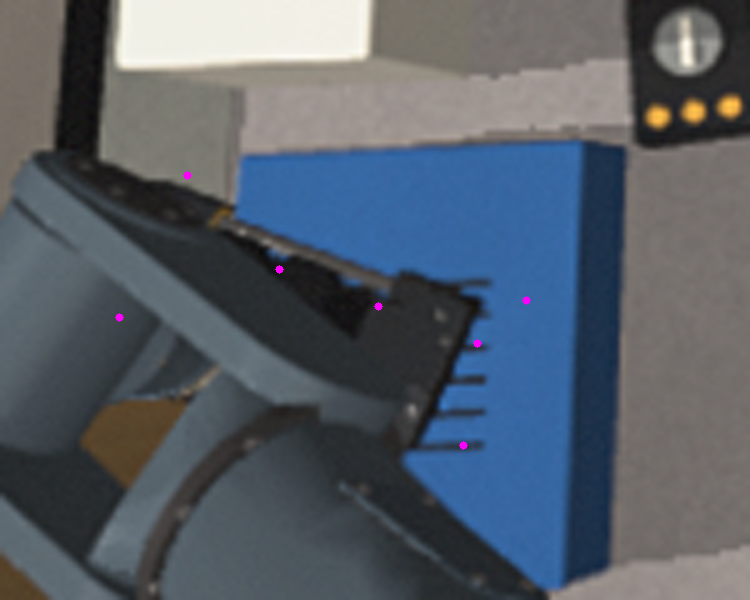

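Run:
```python
from h import *
for n in('top','side'):
    c=capture(n);print(n,c['fx'],c['fy'],c['cx'],c['cy'],c['dist_coeffs'],c['rvec'],c['tvec'])
```

```text
top 496.8497785107058 496.8497785107058 280.9606545591095 209.82598042826675 [0.06309023 0.         0.         0.         0.        ] [ 2.06447487 -2.14080986  0.23595564] [0.05102016 0.57404683 1.49784147]
side 389.9049427421421 389.9049427421421 279.4953699367826 207.23159203206464 [0.02034058 0.         0.         0.         0.        ] [ 2.29919627 -0.24436928  0.11479452] [-0.53290616  0.16489213  0.99959862]
```

Run:
```python
from h import *
T=capture('top');S=capture('side')
def tri(a,b):
    (o1,v1),(o2,v2)=ray(T,a),ray(S,b)
    A=np.c_[v1,-v2];k=np.linalg.lstsq(A,o2-o1,rcond=None)[0];P,Q=o1+k[0]*v1,o2+k[1]*v2
    return (P+Q)/2,np.linalg.norm(P-Q)
R=np.array([[.374,.927,0],[.927,-.374,0],[0,0,-1]]);pos=np.array([.2338,.579,.1915])
print(tri((103.2,328),(145.6,74)),pos+R@[-.095,.0375,-.07])
print(tri((89,358.6),(123.6,71.6)),pos+R@[-.095,-.0375,-.07])
print(proj(S,[0,0,0]),proj(T,[0,0,0]),proj(T,[.1,0,0.02]))
# ray of fingertip midpoint
o,v=ray(S,(70+409/5-.4,418/5-.4));
for y in(.56,.579,.6,.62):print(o+v*(y-o[1])/v[1])
```

```text
(array([0.23431495, 0.4881158 , 0.2928124 ]), np.float64(0.0027734144392456837)) [0.2330325 0.47691   0.2615   ]
(array([0.165295  , 0.51945158, 0.29218923]), np.float64(0.002731473024486447)) [0.1635075 0.50496   0.2615   ]
[[ 70.31243424 271.95709453]] [[298.04264603 402.02183462]] [[296.73924764 367.1558753 ]]
[0.23527416 0.56       0.230794  ]
[0.23308386 0.579      0.22242103]
[0.23066301 0.6        0.21316669]
[0.22835743 0.62       0.20435303]
```

View pics/top_e0.png

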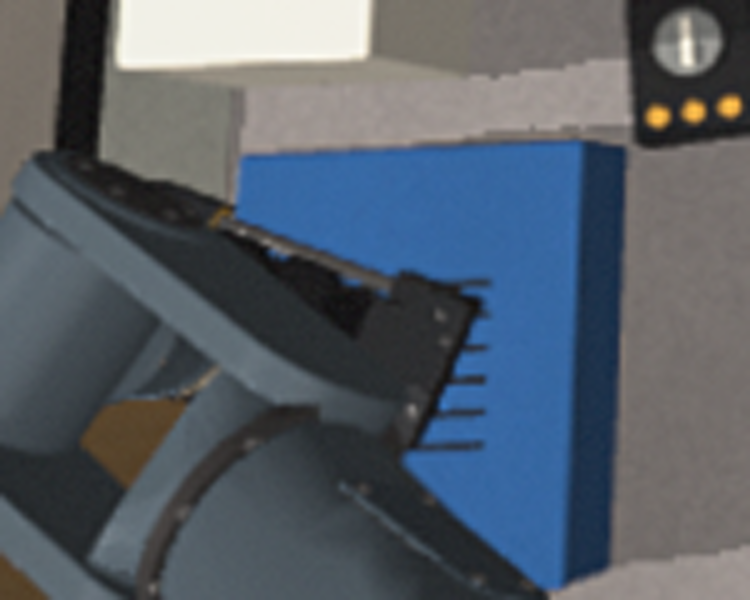

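Run:
```python
from h import *
T=capture('top');S=capture('side')
def tri(a,b):
    (o1,v1),(o2,v2)=ray(T,a),ray(S,b)
    A=np.c_[v1,-v2];k=np.linalg.lstsq(A,o2-o1,rcond=None)[0];P,Q=o1+k[0]*v1,o2+k[1]*v2
    return ((P+Q)/2).round(4),np.linalg.norm(P-Q).round(4)
tz=lambda z:np.array(z)/5+[220-.4,150-.4]
sz=lambda z:np.array(z)/5.+[220-.4,180-.4]
A=dict(c1=(268,112),c2=(623,200),c3=(584,405),c4=(217,316),bolt=(295,208),endtop=(387,494),screw1=(280,127),screw2=(609,206),screw3=(569,382),screw4=(233,301))
B=dict(c4=(320,141),c1=(572,152),c2=(582,486),c3=(292,482),bolt=(447,131),endtop=(131,251),screw1=(547,159),screw2=(562,464),screw3=(317,452),screw4=(338,150))
for k in A:print(k,tri(tz(A[k]),sz(B[k])))
# mug, spare, etc. bench-level
for k in('spare_board','wrench','mug'):
    a=place_of('top',k);b=place_of('side',k)
    if a and b:print(k,tri(a[0]['xy'],b[0]['xy']))
```

```text
c1 (array([0.7143, 0.0504, 0.0314]), np.float64(0.0068))
c2 (array([ 0.6459, -0.1777,  0.0284]), np.float64(0.0047))
c3 (array([ 0.5099, -0.1442,  0.0266]), np.float64(0.0003))
c4 (array([0.5757, 0.0879, 0.0337]), np.float64(0.0016))
bolt (array([0.6345, 0.0354, 0.0767]), np.float64(0.0028))
endtop (array([ 0.4514, -0.0147,  0.0714]), np.float64(0.0016))
screw1 (array([0.6993, 0.0433, 0.0363]), np.float64(0.0011))
screw2 (array([ 0.6394, -0.1674,  0.0349]), np.float64(0.0026))
screw3 (array([ 0.5242, -0.1347,  0.0344]), np.float64(0.0012))
screw4 (array([0.5845, 0.0773, 0.0346]), np.float64(0.0006))
spare_board (array([ 0.503 , -0.4314,  0.0114]), np.float64(0.0039))
wrench (array([ 0.4445, -0.1168, -0.0074]), np.float64(0.003))
mug (array([ 6.761e-01, -4.143e-01, -1.000e-04]), np.float64(0.0041))
```

Run:
```python
from plan import *
pos,R,y,s=pose();print(pos,y,s['time_s'])
P,Y=push(p[3],.08,.065,.075);
rows([(P,Y)],pos,R,vmax=22)
```

```text
[0.52869595 0.08203743 0.13701128] -70.3954776052399 6.2167
[[[3.3, -2.9, 20.7], 0.025], [[3.2, -3.0, 20.7], 0.025], [[3.1, -3.1, 20.7], 0.025]]
```

Emit:
send_rows(
  motion=[
    [[3,-3,20],0.025],
    [[3,-3,20],0.025],
    [[3,-3,20],0.025],
    [[0,0,0],0],
    [[0,0,0],0],
  ],
)

```text
time_s: 6.63
position: [0.5434, 0.0765, 0.0769]
tcp_rot: [[0.261, -0.965, 0.017], [-0.965, -0.261, 0.01], [-0.005, -0.019, -1.0]]
force: [0.0, 0.3, 0.1]
opening: 0.001
```

```bash
cat > view.py <<'E'
from plan import *
import sys
def view(tag,dz=.031):
    pos,R,y,s=pose();print(pos.round(4),round(y,1),s['time_s'],s['force'].round(1))
    for n,(x0,y0) in(('top',(220,130)),('side',(200,140))):
        c=capture(n);im=cv2.resize(c['image'][y0:y0+150,x0:x0+160],None,fx=4,fy=4,interpolation=cv2.INTER_CUBIC)
        im2=im.copy()
        for P in [(0,0,-dz)]+[(a*.095,b*.0375,-.07-dz) for a in(1,-1) for b in(1,-1)]+[(a*.015,b*.01,-dz)for a in(1,-1) for b in(1,-1)]:
            q=(proj(c,pos+R@np.array(P))[0]-[x0,y0]+.4)*4;cv2.circle(im2,tuple(int(v) for v in q),2,(255,0,255),-1)
        cv2.imwrite(f'pics/{n}_{tag}.png',im2);cv2.imwrite(f'pics/{n}_{tag}_raw.png',im)
view(sys.argv[1])
E
python3 view.py f
```

```text
[0.5434 0.0765 0.0769] -74.9 6.6333 [0.  0.3 0.1]
```

View pics/side_f.png

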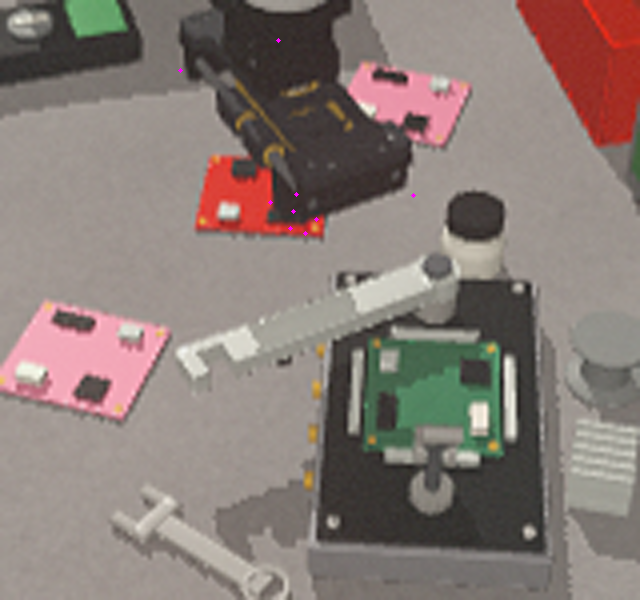

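View pics/top_f.png

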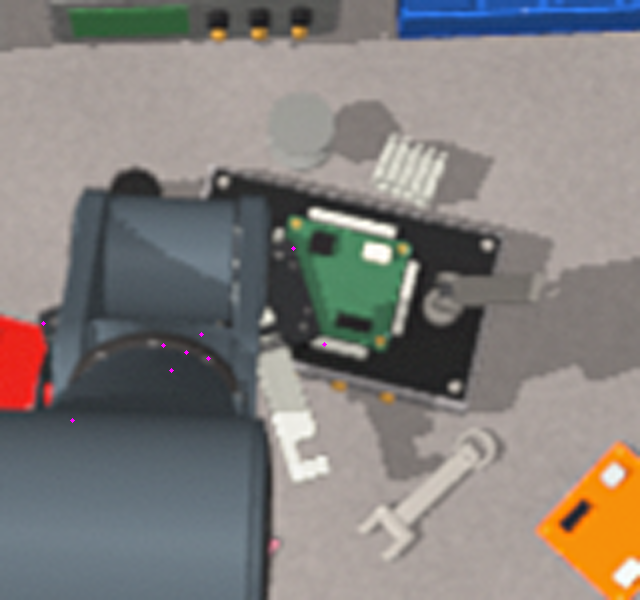

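Emit:
send_rows(
  motion=[
    [[0,0,15],0],
    [[0,0,15],0],
    [[0,0,15],0],
    [[0,0,0],0],
    [[0,0,0],0],
  ],
)

```text
time_s: 7.15
position: [0.5488, 0.0774, 0.0382]
tcp_rot: [[0.264, -0.964, 0.03], [-0.965, -0.264, 0.009], [-0.001, -0.031, -1.0]]
force: [0.2, -0.3, 0.1]
opening: 0.006
```

```bash
python3 view.py g
python3 - <<'E'
from plan import *
pos,R,y,s=pose()
print(push(p[3],.08,.029,.031),[push(p[3]-i*.1,.08,.029,.031) for i in (3,6,10.2)])
E
```

```text
[0.5488 0.0774 0.0382] -74.7 7.15 [ 0.2 -0.3  0.1]
(array([0.54968632, 0.04096316, 0.031     ]), np.float64(-74.7290576171912)) [(array([0.55143372, 0.01559066, 0.031     ]), np.float64(-57.5403237632665)), (array([ 0.56060116, -0.00813222,  0.031     ]), np.float64(-40.3515899093418)), (array([ 0.58422719, -0.03459836,  0.031     ]), np.float64(-16.28736251384723))]
```

View pics/side_g_raw.png

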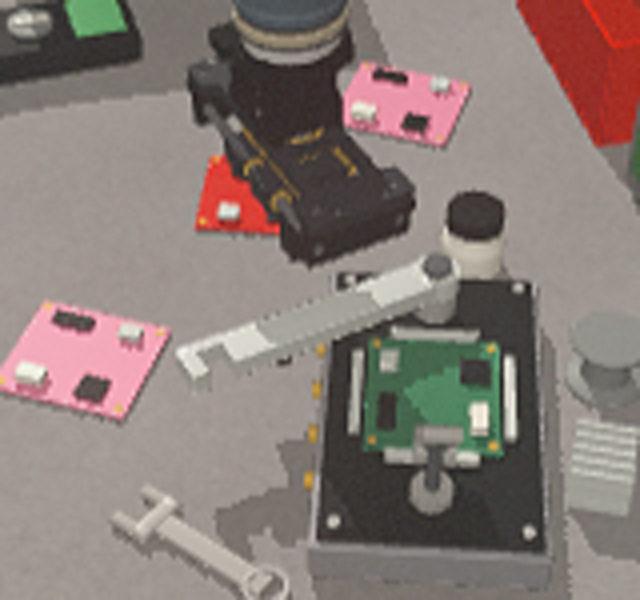

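Emit:
send_rows(
  motion=[
    [[2,-1,8],0],
    [[8,0,0],0],
    [[8,0,0],0],
    [[7,0,0],0],
    [[0,0,0],0],
  ],
)

```text
time_s: 7.67
position: [0.56, 0.0512, 0.0333]
tcp_rot: [[0.265, -0.963, 0.037], [-0.964, -0.265, 0.008], [0.002, -0.038, -0.999]]
force: [0.2, -0.1, 0.1]
opening: 0.009
```

```bash
python3 view.py h
```

```text
[0.56   0.0512 0.0333] -74.6 7.6667 [ 0.2 -0.1  0.1]
```

View pics/side_h_raw.png

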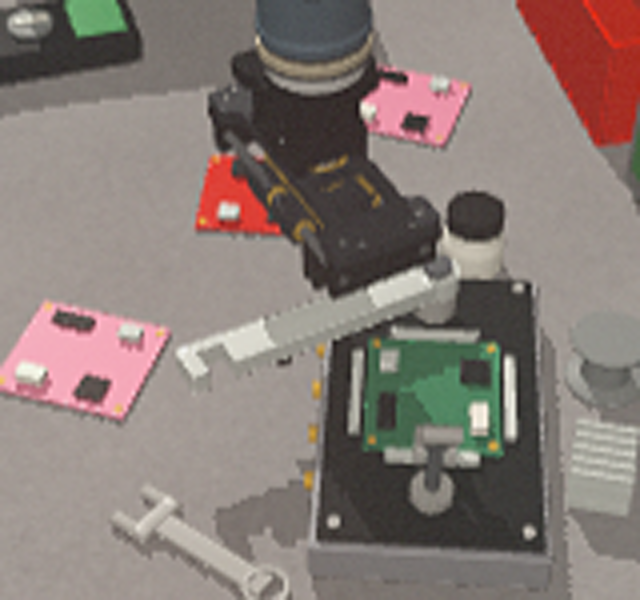

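```bash
cat > st.py <<'E'
from plan import *
def st(th=p[3]):
    pos,R,y,s=pose()
    tip=pos-R[:,2]*.031
    d=tip[:2]-F(0,.085,0)[:2];c,q=np.cos(p[2]),np.sin(p[2]);f=np.array([c*d[0]+q*d[1],-q*d[0]+c*d[1]])
    u=np.array([-np.sin(th),-np.cos(th)]);n=np.array([np.cos(th),-np.sin(th)])
    print('tip',tip.round(4),'fix xy',(f+[0,.085]).round(4),'r',round(f@u,4),'off',round(-f@n,4),'yawrel',round(y-A,1),'Rz',R[:,2].round(3),s['force'].round(1),s['time_s'])
if __name__=='__main__':
    import sys;st(float(sys.argv[1]) if len(sys.argv)>1 else p[3])
E
python3 st.py
```

```text
tip [0.558  0.0518 0.0641] fix xy [-0.0784  0.0808] r 0.0691 off 0.0373 yawrel -58.5 Rz [ 0.036  0.009 -0.999] [-0.6  0.7  0.8] 7.7667
```

Emit:
send_rows(
  motion=[
    [[4,5,1],0],
    [[4,5,1],0],
    [[5,2,0],-0.03],
    [[6,2,0],-0.07],
    [[6,2,0],-0.07],
  ],
)

```text
time_s: 8.18
position: [0.5484, 0.0237, 0.0301]
tcp_rot: [[0.431, -0.902, 0.034], [-0.902, -0.431, 0.01], [0.005, -0.035, -0.999]]
force: [0.5, 1.0, -0.6]
opening: 0.003
```

```bash
python3 st.py; python3 view.py i
```

```text
tip [0.5473 0.0234 0.0611] fix xy [-0.0808  0.0505] r 0.0869 off 0.0126 yawrel -48.3 Rz [ 0.034  0.01  -0.999] [ 0.5  1.  -0.6] 8.1833
[0.5484 0.0237 0.0301] -64.5 8.1833 [ 0.5  1.  -0.6]
```

View pics/side_i_raw.png

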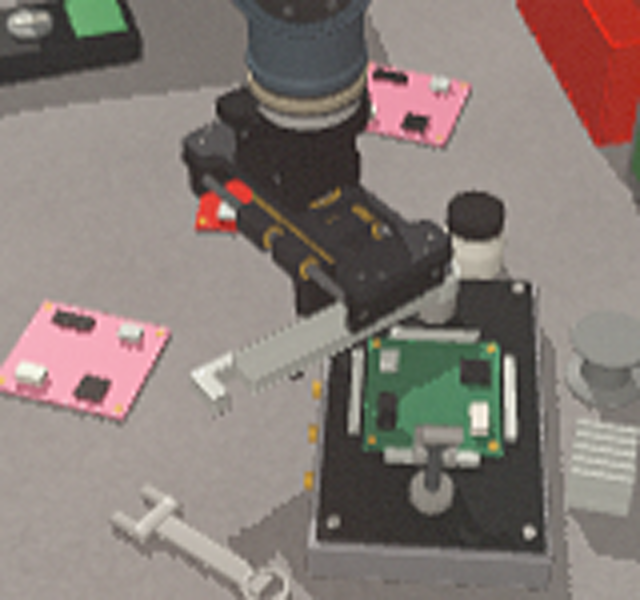

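Emit:
send_rows(
  motion=[
    [[7,2.5,0],-0.08],
    [[7,2.5,0],-0.08],
    [[7,2.5,0],-0.08],
    [[7,2.5,0],-0.08],
    [[7,2.5,0],-0.08],
  ],
)

```text
time_s: 8.7
position: [0.554, -0.0098, 0.0293]
tcp_rot: [[0.75, -0.661, 0.028], [-0.661, -0.75, 0.014], [0.012, -0.029, -0.999]]
force: [0.6, 1.1, -0.2]
opening: 0.004
```

```bash
python3 st.py 0.45; python3 view.py j
```

```text
tip [ 0.5531 -0.0103  0.0603] fix xy [-0.0658  0.0198] r 0.0873 off 0.0309 yawrel -25.3 Rz [ 0.028  0.014 -0.999] [ 0.6  1.1 -0.2] 8.7
[ 0.554  -0.0098  0.0293] -41.4 8.7 [ 0.6  1.1 -0.2]
```

View pics/side_j_raw.png

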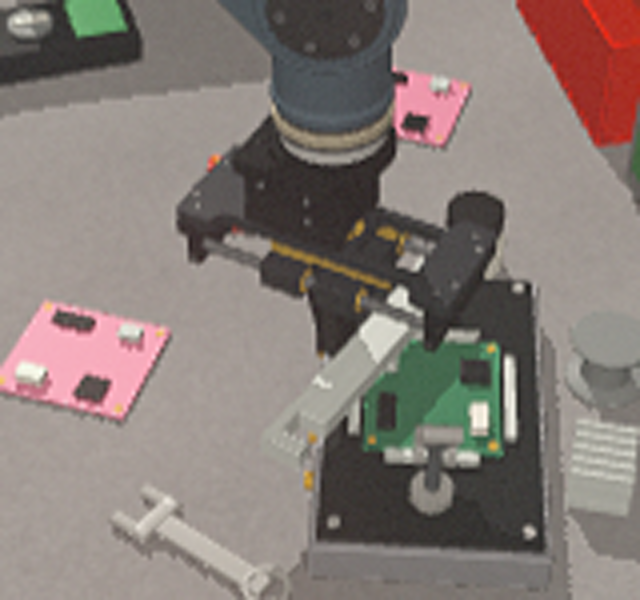

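Emit:
send_rows(
  motion=[
    [[7,2.5,0],-0.08],
    [[7,2.5,0],-0.08],
    [[7,2.5,0],-0.08],
    [[5,1,0],-0.08],
    [[0,0,0],-0.04],
  ],
)

```text
time_s: 9.22
position: [0.566, -0.0294, 0.0285]
tcp_rot: [[0.933, -0.36, 0.021], [-0.361, -0.932, 0.017], [0.013, -0.023, -1.0]]
force: [0.8, -0.7, -0.2]
opening: 0.009
```

```bash
python3 st.py 0.; python3 view.py k
```

```text
tip [ 0.5654 -0.0299  0.0595] fix xy [-0.0486  0.0044] r 0.0806 off 0.0486 yawrel -5.0 Rz [ 0.021  0.017 -1.   ] [ 0.8 -0.7 -0.2] 9.2167
[ 0.566  -0.0294  0.0285] -21.2 9.2167 [ 0.8 -0.7 -0.2]
```

View pics/side_k_raw.png

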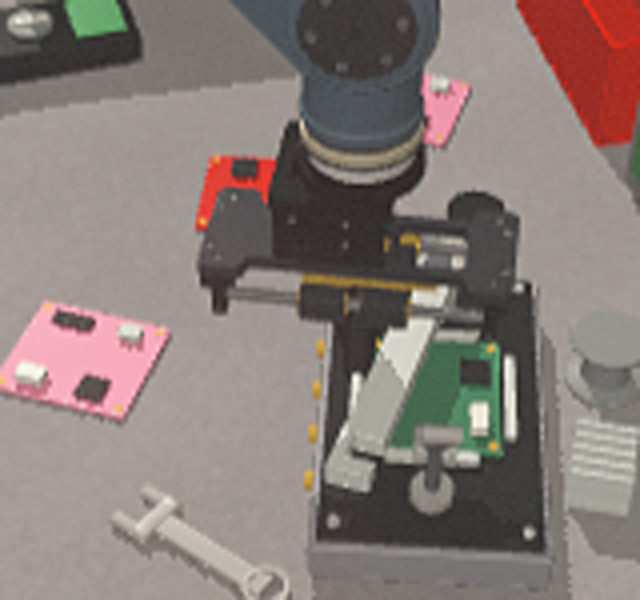

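View pics/top_k_raw.png

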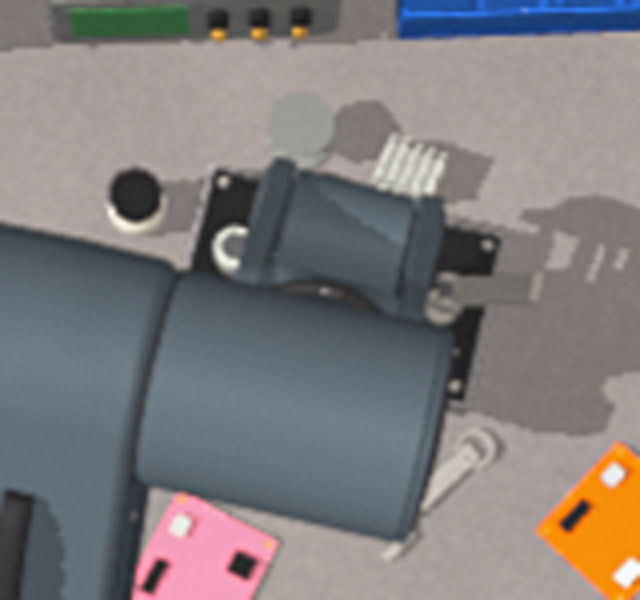

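Emit:
send_rows(
  motion=[
    [[6,1,0],-0.02],
    [[6,1,0],-0.02],
    [[5,0,0],-0.02],
    [[4,0,0],-0.02],
    [[0,0,0],0],
  ],
)

```text
time_s: 9.73
position: [0.5821, -0.0372, 0.0277]
tcp_rot: [[0.958, -0.286, 0.012], [-0.286, -0.958, 0.019], [0.006, -0.021, -1.0]]
force: [-0.4, -0.1, 0.2]
opening: 0.007
```

```bash
python3 st.py 0.
```

```text
tip [ 0.5818 -0.0378  0.0587] fix xy [-0.0307  0.0013] r 0.0837 off 0.0307 yawrel -0.5 Rz [ 0.012  0.019 -1.   ] [-0.4 -0.1  0.2] 9.7333
```

Emit:
send_rows(
  motion=[
    [[2,0,-1],0],
    [[2,0,0],0],
    [[2,0,0],0],
    [[0,0,0],0],
    [[0,0,0],0],
  ],
)

```text
time_s: 10.15
position: [0.5883, -0.0392, 0.0285]
tcp_rot: [[0.958, -0.287, 0.011], [-0.287, -0.958, 0.019], [0.005, -0.021, -1.0]]
force: [-2.2, -0.2, -0.0]
opening: 0.006
```

```bash
python3 st.py 0.;python3 view.py l
```

```text
tip [ 0.588  -0.0398  0.0595] fix xy [-0.0242  0.0012] r 0.0838 off 0.0242 yawrel -0.6 Rz [ 0.011  0.019 -1.   ] [-2.2 -0.2 -0. ] 10.15
[ 0.5883 -0.0392  0.0285] -16.7 10.15 [-2.2 -0.2 -0. ]
```

View pics/side_l_raw.png

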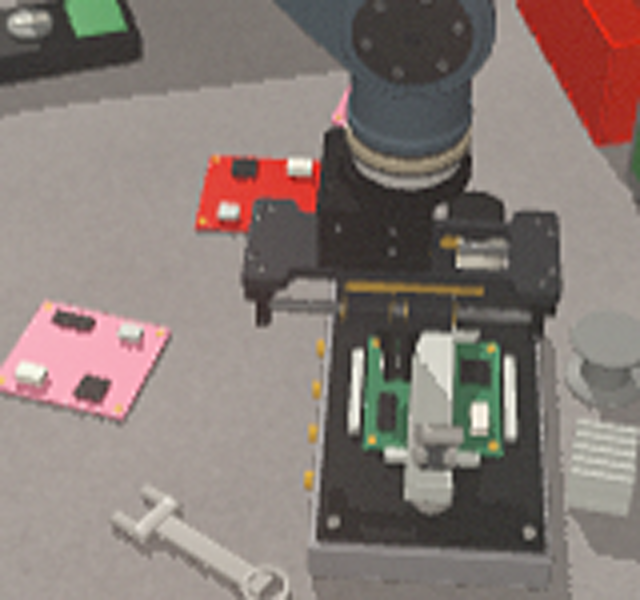

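Emit:
send_rows(
  motion=[
    [[2,0,0],0],
    [[2,0,0],0],
    [[2,0,0],0],
    [[2,0,0],0],
    [[1,0,0],0],
  ],
)

```text
time_s: 10.67
position: [0.5891, -0.0395, 0.0285]
tcp_rot: [[0.958, -0.286, -0.006], [-0.285, -0.958, 0.023], [-0.012, -0.02, -1.0]]
force: [-3.4, -1.0, 2.3]
opening: 0.009
```

```bash
python3 st.py 0.
```

```text
tip [ 0.5893 -0.0402  0.0595] fix xy [-0.0228  0.0011] r 0.0839 off 0.0228 yawrel -0.4 Rz [-0.006  0.023 -1.   ] [-3.4 -1.   2.3] 10.6667
```

Emit:
send_rows(
  motion=[
    [[6,0,0],0],
    [[6,0,0],0],
    [[6,0,0],0],
    [[6,0,0],0],
    [[6,0,0],0],
  ],
)

```text
time_s: 11.08
position: [0.5864, -0.0386, 0.0282]
tcp_rot: [[0.957, -0.282, -0.073], [-0.28, -0.959, 0.04], [-0.082, -0.018, -0.997]]
force: [-12.7, 2.0, 12.7]
opening: 0.005
```

```bash
python3 st.py 0.;python3 view.py m
```

```text
tip [ 0.5886 -0.0398  0.0591] fix xy [-0.0235  0.0013] r 0.0837 off 0.0235 yawrel -0.2 Rz [-0.073  0.04  -0.997] [-12.7   2.   12.7] 11.0833
[ 0.5864 -0.0386  0.0282] -16.3 11.0833 [-12.7   2.   12.7]
```

View pics/side_m_raw.png

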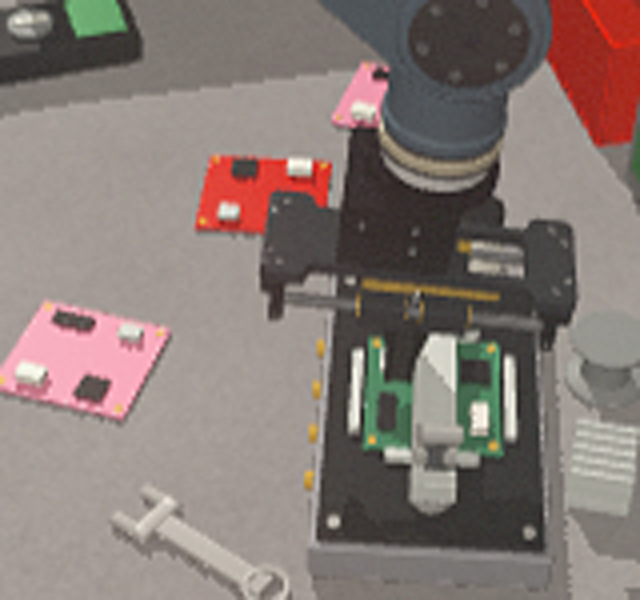

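Emit:
send_rows(
  motion=[
    [[-8,0,0],0],
    [[-12,0,0],0],
    [[-5,0,-15],0],
    [[0,0,-30],0],
    [[0,0,-35],0],
  ],
)

```text
time_s: 11.6
position: [0.5666, -0.0333, 0.1064]
tcp_rot: [[0.956, -0.283, -0.077], [-0.281, -0.959, 0.043], [-0.086, -0.02, -0.996]]
force: [0.6, -0.8, -0.2]
opening: 0.004
```

Emit:
send_rows(
  motion=[
    [[0,0,-35],0],
    [[0,0,-35],0],
    [[0,0,-25],0],
    [[-15,-20,0],0],
    [[-15,-20,0],0],
  ],
)

```text
time_s: 12.02
position: [0.5727, 0.0037, 0.2185]
tcp_rot: [[0.956, -0.289, -0.039], [-0.288, -0.957, 0.035], [-0.048, -0.023, -0.999]]
force: [-1.0, -0.0, -0.8]
opening: 0.008
```

```bash
python3 st.py 0.;python3 view.py n
```

```text
tip [0.5739 0.0026 0.2495] fix xy [-0.0495  0.0379] r 0.0471 off 0.0495 yawrel -0.6 Rz [-0.039  0.035 -0.999] [-1.  -0.  -0.8] 12.0167
[0.5727 0.0037 0.2185] -16.7 12.0167 [-1.  -0.  -0.8]
```

View pics/side_n_raw.png

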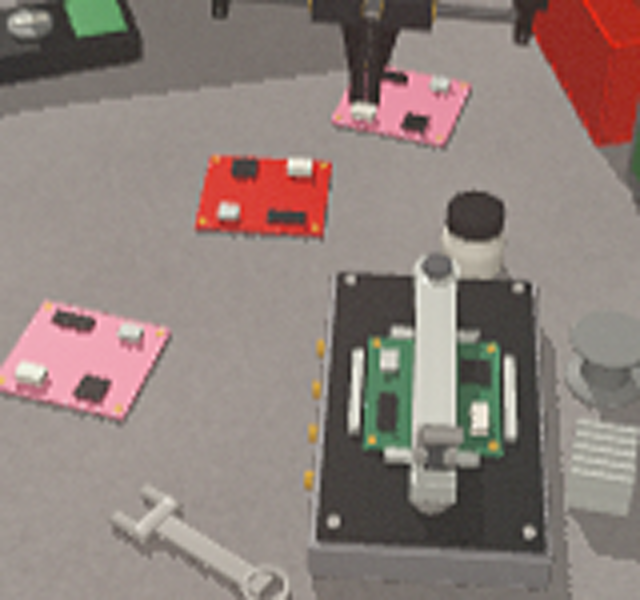

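View pics/top_n_raw.png

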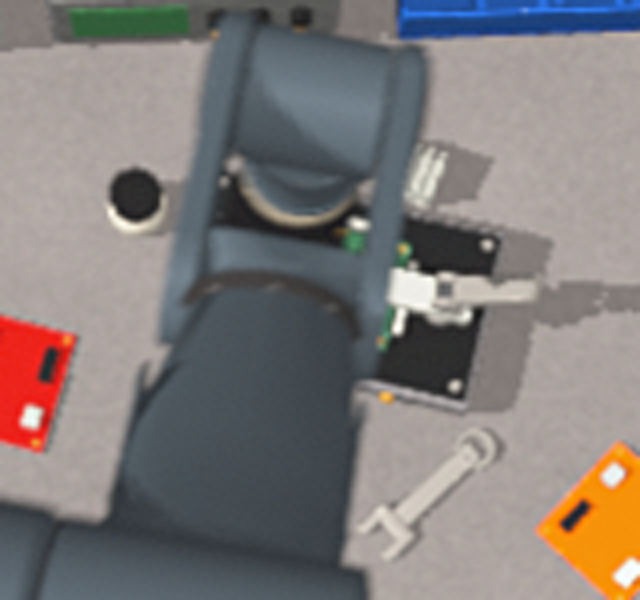

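Run:
```python
from plan import *
pos,R,y,s=pose()
S=capture('side');im=cv2.resize(S['image'][140:290,200:360],None,fx=4,fy=4,interpolation=cv2.INTER_CUBIC)
print(place_of('side','strap_end')[:2],place_of('side','lever_end')[:2],place_of('side','lever_hinge')[:2])
def d(P,col):
    q=(proj(S,P)[0]-[200,140]+.4)*4;cv2.circle(im,tuple(int(v) for v in q),3,col,-1);return q.round()
print(d(pos-R[:,2]*.031,(255,0,255)))
for X,Y in((-.014,-.02),(.014,-.02),(-.014,-.107),(.014,-.107)):d(F(X,Y,.074),(0,0,255))
d(F(0,-.085,.09),(255,0,0))
for ph in(.85,1.05):d(F(0,-.085-.092*np.cos(ph)+.005*np.sin(ph),.09+.092*np.sin(ph)+.005*np.cos(ph)),(0,255,255))
cv2.imwrite('pics/side_o.png',im)
```

```text
[{'xy': [312.9, 258.8], 'p': 0.79}] [{'xy': [310.5, 246.0], 'p': 0.46}, {'xy': [216.8, 152.8], 'p': 0.44}] [{'xy': [308.8, 246.7], 'p': 0.9}]
[364.  98.]
```

View pics/side_o.png

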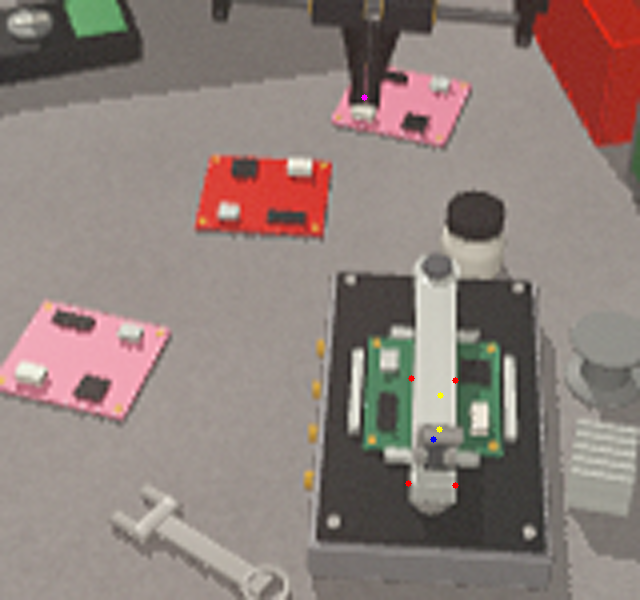

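Emit:
send_rows(
  motion=[
    [[10,33,0],0],
    [[10,33,0],0],
    [[10,33,0],0],
    [[10,33,0],0],
    [[10,33,0],0],
  ],
)

```text
time_s: 12.73
position: [0.5724, -0.171, 0.2057]
tcp_rot: [[0.959, -0.28, -0.048], [-0.278, -0.96, 0.039], [-0.057, -0.024, -0.998]]
force: [0.3, -0.3, 0.3]
opening: 0.004
```

```bash
python3 st.py 0.;python3 view.py p
```

```text
tip [ 0.5739 -0.1722  0.2366] fix xy [-0.0008 -0.13  ] r 0.215 off 0.0008 yawrel -0.0 Rz [-0.048  0.039 -0.998] [ 0.3 -0.3  0.3] 12.7333
[ 0.5724 -0.171   0.2057] -16.2 12.7333 [ 0.3 -0.3  0.3]
```

View pics/side_p_raw.png

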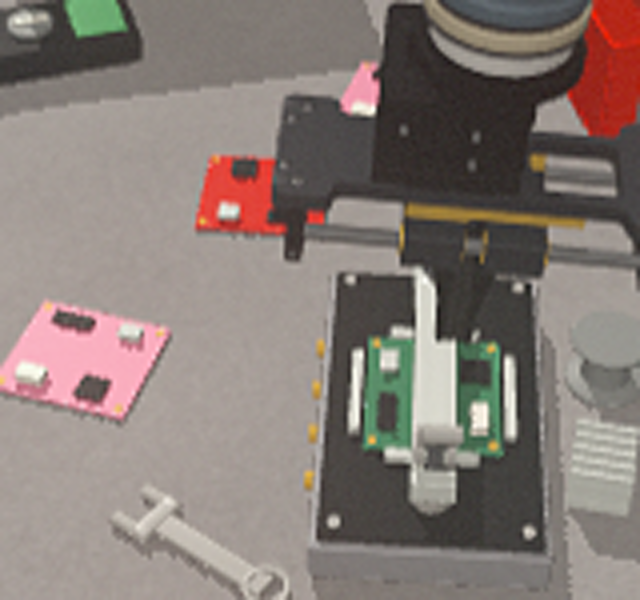

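View pics/side_p.png

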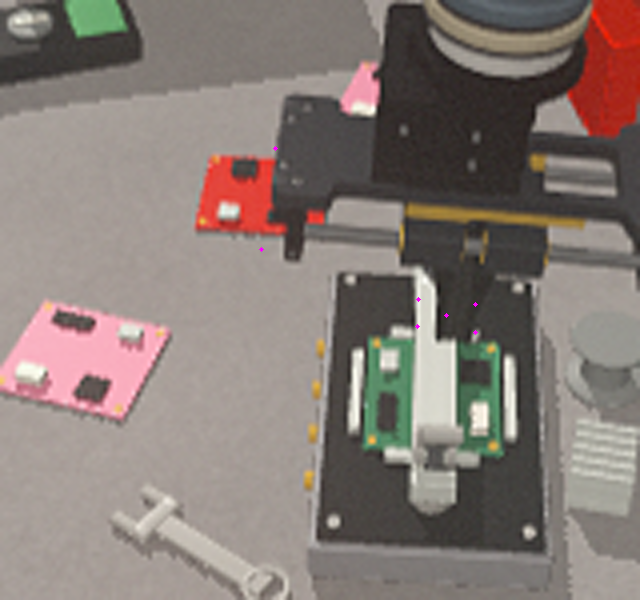

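Run:
```python
from plan import *
S=capture('side')
for z in(.2366,.2,.16,.1):print(z,(proj(S,F(0,-.13,z))[0]-[200,140])*4)
```

```text
0.2366 [446.38474913 314.20268501]
0.2 [442.2506184 363.5692599]
0.16 [438.0082474  414.29577003]
0.1 [432.12765784 484.72393491]
```

Run:
```python
import cv2,numpy as np
a=cv2.imread('pics/side_p_raw.png')[220:480,340:560]
a=(255*(a/255.)**.45).astype('uint8')
cv2.imwrite('pics/side_q.png',cv2.resize(a,None,fx=2.3,fy=2.3,interpolation=cv2.INTER_CUBIC))
```

```text
(no output)
```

View pics/side_q.png

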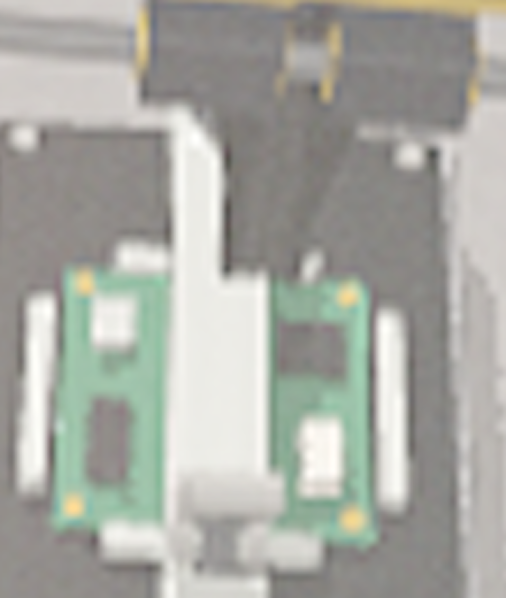

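Emit:
send_rows(
  motion=[
    [[0,0.5,25],0],
    [[0,0.5,25],0],
    [[0,0.5,15],0],
    [[0,0,5],0],
    [[0,0,0],0],
  ],
)

```text
time_s: 13.3
position: [0.5706, -0.1715, 0.1328]
tcp_rot: [[0.957, -0.287, -0.044], [-0.286, -0.957, 0.04], [-0.054, -0.026, -0.998]]
force: [0.1, -0.1, 4.4]
opening: 0.006
```

```bash
python3 st.py 0.;python3 view.py r
```

```text
tip [ 0.572  -0.1728  0.1637] fix xy [-0.0025 -0.1311] r 0.2161 off 0.0025 yawrel -0.5 Rz [-0.044  0.04  -0.998] [ 0.1 -0.1  4.4] 13.3
[ 0.5706 -0.1715  0.1328] -16.6 13.3 [ 0.1 -0.1  4.4]
```

View pics/side_r_raw.png

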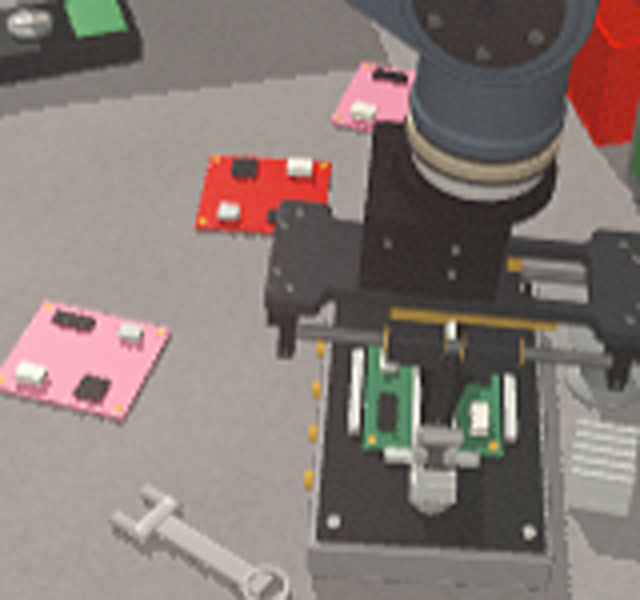

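Emit:
send_rows(
  motion=[
    [[0,0.5,9],0],
    [[0.5,0.5,9],0],
    [[0.5,0.5,9],0],
    [[0.5,0.5,9],0],
    [[0.5,0.5,9],0],
  ],
)

```text
time_s: 13.82
position: [0.5754, -0.1742, 0.0923]
tcp_rot: [[0.958, -0.285, -0.031], [-0.284, -0.958, 0.033], [-0.039, -0.023, -0.999]]
force: [-0.4, -0.9, 4.0]
opening: 0.003
```

```bash
python3 st.py 0.
```

```text
tip [ 0.5763 -0.1752  0.1233] fix xy [ 0.0023 -0.1322] r 0.2172 off -0.0023 yawrel -0.4 Rz [-0.031  0.033 -0.999] [-0.4 -0.9  4. ] 13.8167
```

Emit:
send_rows(
  motion=[
    [[0,0,8],0],
    [[0,0,8],0],
    [[0,0,8],0],
    [[0,0,6],0],
    [[0,0,6],0],
  ],
)

```text
time_s: 14.23
position: [0.5753, -0.1759, 0.0638]
tcp_rot: [[0.958, -0.284, -0.03], [-0.283, -0.959, 0.029], [-0.037, -0.019, -0.999]]
force: [-13.3, 4.4, 58.1]
opening: 0.002
```

```bash
python3 st.py 0.;python3 view.py s
```

```text
tip [ 0.5762 -0.1768  0.0947] fix xy [ 0.0026 -0.1338] r 0.2188 off -0.0026 yawrel -0.3 Rz [-0.03   0.029 -0.999] [-13.3   4.4  58.1] 14.2333
[ 0.5753 -0.1759  0.0638] -16.5 14.2333 [-13.3   4.4  58.1]
```

View pics/side_s_raw.png

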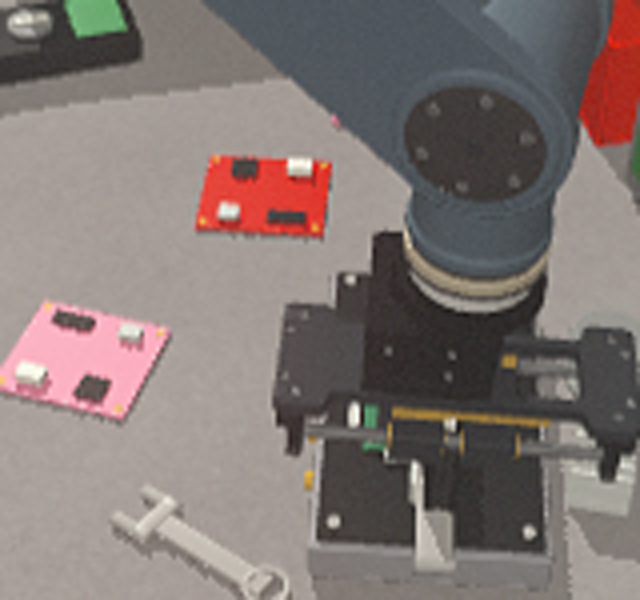

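The fingertips stopped at 94.7 mm with 58 N, against a nominal lever top of 95 mm, so the lever is on its stop. Now I'll lift clear.

Emit:
send_rows(
  motion=[
    [[0,0,-10],0],
    [[0,0,-25],0],
    [[0,0,-35],0],
    [[0,0,-35],0],
    [[0,0,-35],0],
  ],
)

```text
time_s: 14.75
position: [0.5717, -0.174, 0.1992]
tcp_rot: [[0.957, -0.286, -0.049], [-0.284, -0.958, 0.044], [-0.059, -0.028, -0.998]]
force: [0.7, -0.6, -1.6]
opening: 0.007
```

Emit:
send_rows(
  motion=[
    [[-30,-10,-10],0],
    [[-35,-15,0],0],
    [[-35,-15,0],0],
    [[-35,-15,0],0],
    [[0,0,0],0],
  ],
)

```text
time_s: 15.17
position: [0.4582, -0.0808, 0.2193]
tcp_rot: [[0.956, -0.289, -0.04], [-0.288, -0.957, 0.045], [-0.051, -0.031, -0.998]]
force: [-0.0, -0.8, -0.9]
opening: 0.004
```

```bash
python3 st.py 0.;python3 view.py t
python3 - <<'E'
from plan import *
for n in('top','side'):
    c=capture(n)
    for k,z in dict(spool=0,heat_sink=0,jar=0,wrench=0,meter=0,spare_board=0,mug=0,board=.036,lever_end=.095,strap_end=.066,lever_hinge=.09).items():
        for q in place_of(n,k)[:1]: print(n,k,round(q['p'],2),atz(c,q['xy'],z).round(3))
print('model lever_end down',F(0,-.177,.095),'strap_end',F(0,-.107,.066))
E
```

```text
tip [ 0.4594 -0.0822  0.2503] fix xy [-0.1359 -0.0753] r 0.1603 off 0.1359 yawrel -0.6 Rz [-0.04   0.045 -0.998] [-0.  -0.8 -0.9] 15.1667
[ 0.4582 -0.0808  0.2193] -16.7 15.1667 [-0.  -0.8 -0.9]
top spool 0.6 [ 0.739 -0.024  0.   ]
top heat_sink 0.56 [ 0.71  -0.109  0.   ]
top jar 0.45 [0.694 0.119 0.   ]
top wrench 0.58 [ 0.506 -0.424  0.   ]
top meter 0.81 [0.405 0.466 0.   ]
top spare_board 0.72 [ 0.502 -0.422  0.   ]
top mug 0.89 [ 0.671 -0.416  0.   ]
top board 0.91 [ 0.608 -0.043  0.036]
top strap_end 0.36 [ 0.604 -0.04   0.066]
top lever_hinge 0.24 [0.393 0.445 0.09 ]
side spool 0.96 [ 0.767 -0.012  0.   ]
side heat_sink 0.71 [ 0.708 -0.122  0.   ]
side jar 0.55 [0.685 0.127 0.   ]
side wrench 0.6 [ 0.449 -0.11   0.   ]
side meter 0.7 [0.404 0.458 0.   ]
side spare_board 0.84 [ 0.499 -0.43   0.   ]
side mug 0.6 [ 0.674 -0.412  0.   ]
side board 0.96 [ 0.412 -0.28   0.036]
side lever_end 0.83 [ 0.56  -0.221  0.095]
side strap_end 0.32 [ 0.573 -0.19   0.066]
side lever_hinge 0.91 [ 0.586 -0.124  0.09 ]
model lever_end down [ 0.56166554 -0.21761494  0.095     ] strap_end [ 0.58112506 -0.15037413  0.066     ]
```

View pics/side_t_raw.png

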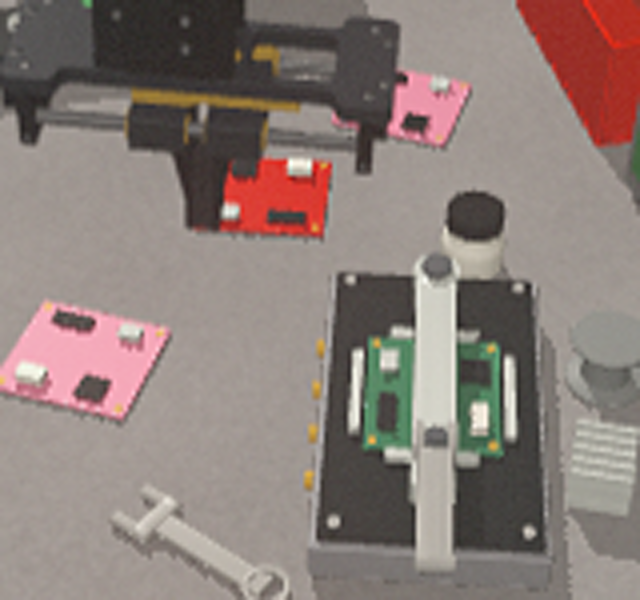

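View pics/top_t_raw.png

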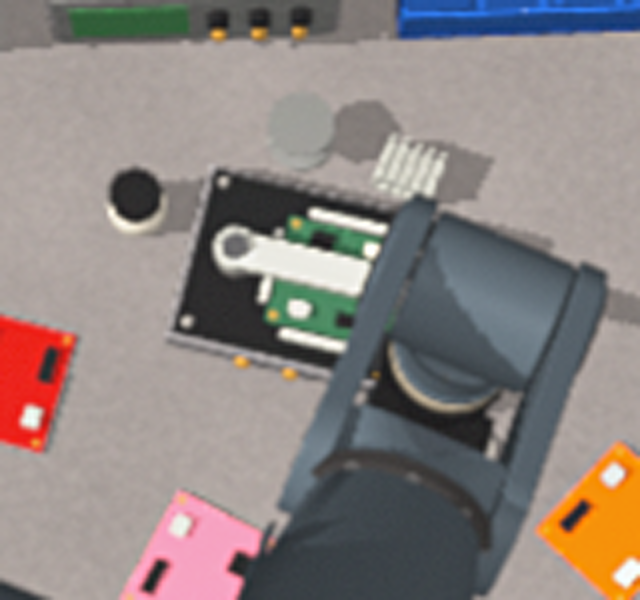

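The side view shows the strap straight across the board, from (436,265) down to the stud at (435,436). The lever lies down over it, ending at (436,565). The board is still in its nest and the bystanders haven't moved. Handing in.

```bash
python3 -c "
from rig import bot
print(bot.hand_in())"
```

```text
the job is handed in; nothing more can be done
None
```

I pushed the clamp strap home with the outside of the closed fingers, then pressed the cam lever fully down with the fingertips. I backed clear and handed the job in at about 15–16 s on the robot's clock; no verdict came back.

**Checks that passed**
- **Strap:** it stopped against something hard with about 13 N sideways (18 N in all), and further pushing did not move it. In the side view its edges lie within about 1 pixel of the home position. I judged the notch from that alignment, as I did not see it close round the stud.
- **Lever:** the fingertips stopped at 94.7 mm with 58 N, against a nominal 95 mm when fully down. After I lifted off, the lever end was found within about 4 mm of where it should be when level.
- **Board and bystanders:** the board is still in its nest. Nothing on the bench had visibly moved, and the bystanders were found close to where they started.

**Checks that disagreed**
- **Tool height:** the cameras showed the fingertips about 31 mm higher than the reported position. I worked from the camera value, and the lever stopping at the right height supports it. I found no cause.
- **Tool tilt:** the tool tilted a few degrees during the strap push, and I left it that way.
- **Network readings:**
  - In the last pictures the networks missed or misplaced a few things. For example, the wrench in the top view and the board in the side view were matched to other objects.
  - The strap end was found only at low confidence and in the wrong place, as the lever covers it.
  - I relied on the pictures for these.

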